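# Put the pill box away in the tilt-out bin and cam-latch it tight

## Robot

A 7-joint arm with a two-finger parallel gripper is mounted at the origin on the work surface. World frame = base frame: x ahead of the robot, y to its left, z up, the work surface at z = 0. Lengths are in m, angles in rad, forces in N, time in s.
With the tool pointing down it reaches from about 0.4 to 0.875 m from the base axis. Payload 19.3 kg.
Tool frame: the origin (TCP) lies midway between the tips of the shut fingers; the grasp point (between the pads) lies 19 mm behind it (bot.grip_point_offset is the distance from the TCP to the grasp point, in m); z points along the fingers, y is the direction in which the jaws open and shut (so a half turn about z gives the same grasp; the last joint's range is limited). The gripper opens to 85 mm and grips with 20 to 120 N. Pads are 22 mm wide; open, the fingers measure 114 mm over their backs; the gripper's body (76 mm by 85 mm) begins 54 mm behind the grasp point. The pads swing forward as they close: fully open they stand 13 mm farther back than shut.
Start: joints at [-1.326, 0.521, -0.036, 1.599, 0.021, 1.021, -0.113], TCP at [0.194, 0.594, 0.197] pointing down, gripper open.
Joint ranges: [-2.91, 2.91], [-0.3, 2.13], [-1.5, 1.42], [0.17, 2.43], [-1.26, 4.41], [0.16, 1.93], [-2.52, 2.52]. Speed limits (rad/s): [1.89, 1.89, 2.39, 2.39, 3.01, 3.01, 3.01].

## Interface

Orientations are given as [roll, pitch, yaw] about the fixed x, y, z axes, in that order (R = Rz(yaw) Ry(pitch) Rx(roll)).
In Python, from workcell import bot, viewer, workorder gives the robot as it stands.
- The arm moves only by the tool move_arm, never from a script. Its argument "plan" is a list of rows, each a list of 6 numbers: the shift along the tool's x, y, z scaled (see below), then the turn, a rotation vector about the tool's x, y, z scaled (see below). A call has 1 to 5 rows; each row shifts and turns the commanded pose from where the row before left it, along the tool's axes as they then stand; what a row does not reach is not made up. The controller multiplies each number of a shift by 0.025 m and each number of a turn by pi rad. A row lasts 1/10 s, in which the tool goes at most 50 mm and 8.59 degrees, less where a joint would pass 70% of its speed; a pose out of reach is approached as far as the arm can. A call with a number of a shift or a turn outside -1 to 1 is refused whole. A call with a gripper value outside its range is refused whole. "claw" is the closure, from -1 (fully open) to 1 (shut), so that 0 is half open, set as the call begins (left out, the last holds). The fingers move at their own pace and stop on an object; "force" is the grip in N (left out, the last holds). Time passes only in rows, so rows that do not move let the fingers close. It gives the time, the measured TCP pose, the force and the opening at its end, in the units of the state.
- bot.observe(): the state, without advancing time (a new reading comes with each control period).
- viewer.grab_frame(name): name is "scene" or "top" or "wrist"; returns the picture (420x560x3 uint8, red, green, blue); there is no depth.
- viewer.camera_info(name): a dict with "K" (3x3 intrinsics, pixels), "R" (3x3) and "t" (3): a world point X has camera coordinates R X + t. Camera axes: x right, y down, z forward; pixel columns grow to the right and rows downward; lengths in m; the calibration is good to about 2 mm. A picture is of the moment at which its call begins: read the wrist's pose just before it. camera_info takes no time and is no camera call; for the wrist camera it gives the pose at the moment of the call.
- workorder.job_done(): hands the job in, once; it reports no verdict.
The state is a dict: "clock": time; "qpos": joint angles; "qd": joint speeds; "joint_efforts": joint torques, N m; "position": TCP position; "tool_rot": TCP orientation; "force": force on the tool from outside, world axes, zero at the start; "moment": the same for the moment, N m; "grip_width": finger opening in m.
Only numpy, scipy, OpenCV 4.12 (cv2) and the standard library are available. Lean on these libraries where they do the work, as an engineer would, in place of code of your own. Each camera call takes 0.05 s, during which the arm holds its last target.

## Task

Put the steel pill box away: lay it flat and right way up on the floor of the tilted-out white organizer bin, setting it down rather than dropping it. Then tip the bin shut against its rubber seal and swing the metal lever on top of the organizer its full quarter turn, so that the cam hook draws the bin tight. Leave the black jar, the yellow cup and the magnifier where they stand, and let go of everything.

Things in the scene. Friction and masses are not known exactly. Their poses are not given: they have to be found in the camera images.
- pill_box: Closed flat steel pill box with a hinged lid, 88 long (its x axis) x 58 wide (its y axis) x 28 mm high, 0.14 to 0.28 kg, lying flat on the table, loose. Origin: centre of its underside; z axis up through the lid.
- organizer: White plastic tilt-out organizer, fixed to the table: housing 160 mm deep (x), 260 wide (y), 220 high, walls 4 mm; open front facing its -x (about to the robot's left), where the bin hangs. Origin: centre of its underside, z up. The roof and the black seal strip below its front edge (12 mm proud) overhang the tilted-out bin's rear, so the bin is loaded along its own leaning axis.
- bin (a joint): Tilt-out bin, rad, the angle by which it leans out: 0 fully closed and tight, 0.76 fully out; starts at 0.66 to 0.74. Stiff hinge: 1 to 3 N at the lip moves it; it stays where left, but may sink shut by itself when nearly shut. Pushed shut and let go it rests on the springy rubber seal at about 0.038 (7 mm ajar at the top); only the latch holds it tighter.
- bin_hinge (a point): Middle of the bin's hinge line, at the foot of the housing's front, 84 mm before the organizer's origin and 14 mm above the table. Its frame turns with the bin: x into the housing and z up along the front panel when closed, y along the hinge (organizer's y).
- bin_floor (a point): Centre of the bin's inner floor, same axes as bin_hinge (58 mm along x, 8 mm along z from it). The floor is 120 mm deep (x, +-60) and 230 mm wide (y, +-115). Front panel 188 mm above it, rear wall 52, side walls sloping from 142 (front) to 52. The box fits with its length along x, near the front panel so that it clears the seal on its way in.
- bin_lip (a point): Middle of the front edge of the bin's pull lip, which runs along the whole 260 mm top of the front panel, 6 mm thick and 28 mm proud of the panel; 36 mm before (-x) and 193 mm above (z) the hinge in the bin's frame. Push here to tip the bin shut. A steel strike post, 8 mm thick and 28 mm tall, stands on the middle of the lip.
- latch (a joint): Cam latch on the roof, rad, upright axis: 0 open, lever pointing to the organizer's back (+x); 1.571 locked, lever along the front edge to its +y (anticlockwise from above). Starts at 0 to 0.15, stays where left. From about 0.5 the hook draws in the bin resting on its seal, with up to 5 N at the lever's end; if the bin's top is over 10 mm ajar the hook misses its post.
- cam_pivot (a point): Latch axis at the top face of the roof (220 mm above the table), 64 mm before (-x) the organizer's origin, on its middle line. Hub 28 mm in diameter, to 30 mm above the roof. The hook reaches 60 mm from the axis, 5 to 16 mm above the roof; open, it overhangs the front edge by some 40 mm, just to the +y side of the middle.
- lever_end (a point): Rounded thumb end of the latch lever, 78 mm from the axis, 21 mm above the roof. The lever is a metal bar 11 mm wide, from 12 to 30 mm above the roof, with a round end 18 mm in diameter.
- drying_jar: Black plastic drying jar with ribbed twist cap, 68 mm in diameter, 78 mm high; origin: centre of its underside. Bystander.
- cup: Yellow hard silicone cup, 78 mm in diameter at the rim, 88 mm high; origin: centre of its underside. Bystander.
- magnifier: Clear plastic magnifying sheet in a frame, 190 wide (y) x 138 high, standing on two 70 mm feet; origin: under its centre. Bystander.
Things that resemble listed ones, but are neither listed nor needed, are in the scene too. Of the things like the pill_box, leave any that is blue or purple; of the rest the smaller one is meant.

How it is judged:
On the way, in this order (a step that is already met when the one before it is completed fails the run):
1. the pill box lies flat on the floor of the bin, let go (x of pill_box in the frame of bin_floor between -0.035 and 0.035 m and y of pill_box in the frame of bin_floor between -0.09 and 0.09 m and z of pill_box in the frame of bin_floor between -0.006 and 0.012 m and angle between the z axis of pill_box and the z axis of bin_floor, either way round below 0.17 rad and contact force between the fingers and pill_box below 0.2 N and linear speed of pill_box below 0.05 m/s), for 0.2 s.
2. the bin is tipped shut onto its seal (value of joint bin below 0.055 rad), for 0.1 s.
3. the latch is turned its full quarter turn and has drawn the bin tight (value of joint latch above 1.45 rad and value of joint bin below 0.012 rad), for 0.2 s.
At the end, for the whole second after the job is handed in: Latch lever turned to at least 1.45 of 1.571 rad, bin drawn to within 0.012 rad (2.5 mm at the lip) of fully closed, pill box at rest inside it, flat on its floor (within 10 degrees and 12 mm) and right way up; everything let go (all of step 3 and x of pill_box in the frame of bin_floor between -0.035 and 0.035 m and y of pill_box in the frame of bin_floor between -0.09 and 0.09 m and z of pill_box in the frame of bin_floor between -0.006 and 0.012 m and angle between the z axis of pill_box and the z axis of bin_floor, either way round below 0.17 rad and angle between pill_box's own z axis and vertical below 0.2 rad and linear speed of pill_box below 0.03 m/s); the robot touches nothing.
It fails at once if the jar is knocked or moved more than 20 mm (distance of drying_jar from where it was at the start of the episode above 0.02 m).
It fails at once if the cup is knocked or moved more than 20 mm (distance of cup from where it was at the start of the episode above 0.02 m).
It fails at once if the magnifier is knocked or moved more than 20 mm (distance of magnifier from where it was at the start of the episode above 0.02 m).
It fails at once if the pill box is dropped into the bin (faster than 0.6 m/s there) (distance between pill_box and bin_floor below 0.1 m and linear speed of pill_box above 0.6 m/s).
It fails at once if the pill box is turned over (angle between pill_box's own z axis and vertical above 1.2 rad).
It also fails if it takes over 64 s, if anything falls off the work surface, if the arm or the gripper's body presses on something with over 40 N, if the wrist force passes 120 N, or if a joint passes its speed limit or range.

## Working session

There is one attempt and no reset: what is moved stays moved. The work goes in short steps, Python scripts to look and compute and a tool call to move; the robot and the scene stay as the last step left them, time stands still between calls to the robot, and variables do not carry over. Pictures are saved under pics/ and viewed, and the job is handed in when it is done.

Besides the shell and the picture viewer there is one more tool, called after ">>>" in YAML: its name, and indented under it one key for each argument. move_arm: Moves the arm, as the interface text tells. Shifts and turns lie within -1 to 1; 1 stands for 0.025 m of shift or pi rad of turn. Its arguments: {"type":"object","properties":{"plan":{"type":"array","items":{"type":"array","items":{"type":"number"}}},"claw":{"type":"number"},"force":{"type":"number"}},"required":["plan"]}

```bash
ls; mkdir -p pics; python3 - <<'E'
from workcell import bot, viewer, workorder
import cv2, numpy as np
for n in ["scene","top","wrist"]:
    im=viewer.grab_frame(n); cv2.imwrite(f"pics/{n}0.png",im[:,:,::-1])
    c=viewer.camera_info(n); print(n,np.round(c["K"],1).tolist(),np.round(c["R"],4).tolist(),np.round(c["t"],4).tolist())
print(bot.observe()); print(bot.grip_point_offset)
E
```

```text
pics
scene [[501.7, 0.0, 282.2], [0.0, 501.7, 206.4], [0.0, 0.0, 1.0]] [[-0.6054, 0.7959, 0.0073], [0.6332, 0.4872, -0.6014], [-0.4822, -0.3594, -0.7989]] [0.3409, -0.2358, 1.7404]
top [[408.5, 0.0, 276.6], [0.0, 408.5, 209.7], [0.0, 0.0, 1.0]] [[-0.0182, -0.9996, 0.0215], [-0.9932, 0.0156, -0.1155], [0.1151, -0.0234, -0.9931]] [-0.016, 0.553, 1.3131]
wrist [[312.0, 0.0, 284.0], [0.0, 312.0, 204.4], [0.0, 0.0, 1.0]] [[0.3104, 0.9506, 0.0005], [0.9029, -0.295, 0.3127], [0.2974, -0.0966, -0.9499]] [-0.6241, -0.0414, 0.3797]
{'clock': 0.15, 'qpos': array([-1.32621079,  0.52187051, -0.03633811,  1.59982006,  0.02118992,
        1.02107618, -0.11280927]), 'qd': array([-0.00031803, -0.00182204,  0.00160055, -0.00161608,  0.00092526,
        0.00184205,  0.00034473]), 'joint_efforts': array([ 4.11533247e-04, -9.27384925e+01,  1.97991058e+00, -3.70059514e+01,
        1.79929251e-02,  6.28707960e-03,  2.89914328e-05]), 'position': array([0.19344959, 0.59405056, 0.19688235]), 'tool_rot': array([-3.14080365e+00,  3.63237056e-05,  2.82678851e+00]), 'force': array([-0.67014282, -0.0943678 ,  0.43806131]), 'moment': array([ 0.01706828, -0.00837773, -0.02724687]), 'grip_width': 0.08509144955279392}
0.0187
```

View pics/scene0.png

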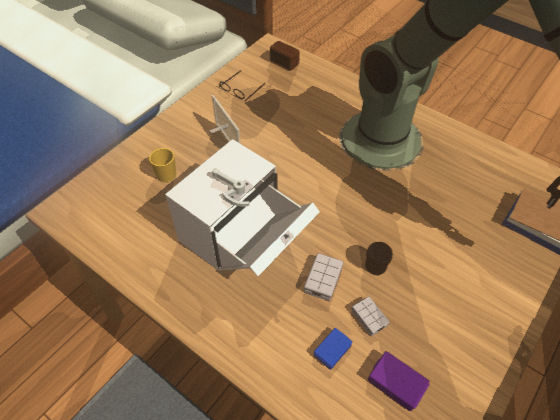

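View pics/top0.png

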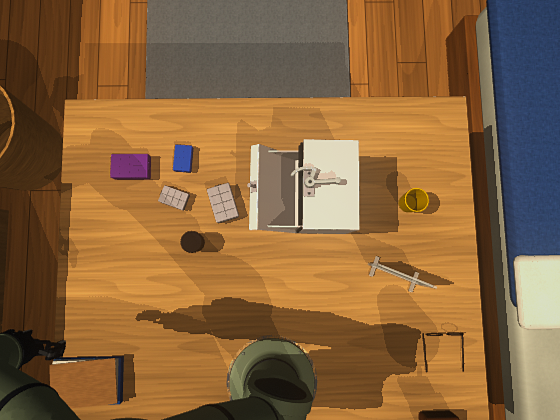

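View pics/wrist0.png

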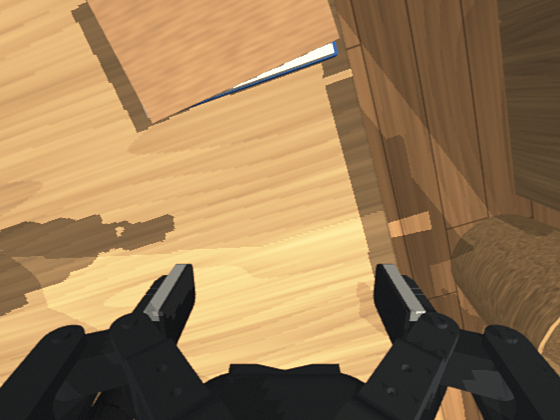

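```bash
cat > h.py <<'E'
import numpy as np, cv2
from workcell import bot, viewer, workorder
from scipy.spatial.transform import Rotation as Rn
def proj(c,X):
    X=np.atleast_2d(X); p=(c["R"]@X.T).T+c["t"]; q=(c["K"]@p.T).T; return q[:,:2]/q[:,2:]
def back(c,uv,z):
    uv=np.atleast_2d(uv); out=[]
    C=-c["R"].T@c["t"]
    for u,v in uv:
        d=c["R"].T@np.linalg.inv(c["K"])@np.array([u,v,1.]); s=(z-C[2])/d[2]; out.append(C+s*d)
    return np.array(out)
def crop(im,u0,v0,u1,v1,f,name):
    cv2.imwrite("pics/"+name,cv2.resize(im[v0:v1,u0:u1],None,fx=f,fy=f,interpolation=cv2.INTER_CUBIC))
E
python3 - <<'E'
from h import *
t=cv2.imread("pics/top0.png"); s=cv2.imread("pics/scene0.png")
crop(t,100,130,250,260,5,"t_box.png")
crop(t,240,130,370,240,6,"t_org.png")
crop(s,290,240,440,352,5,"s_box.png")
crop(s,160,135,325,280,4,"s_org.png")
E
```

```text
(no output)
```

View pics/t_box.png

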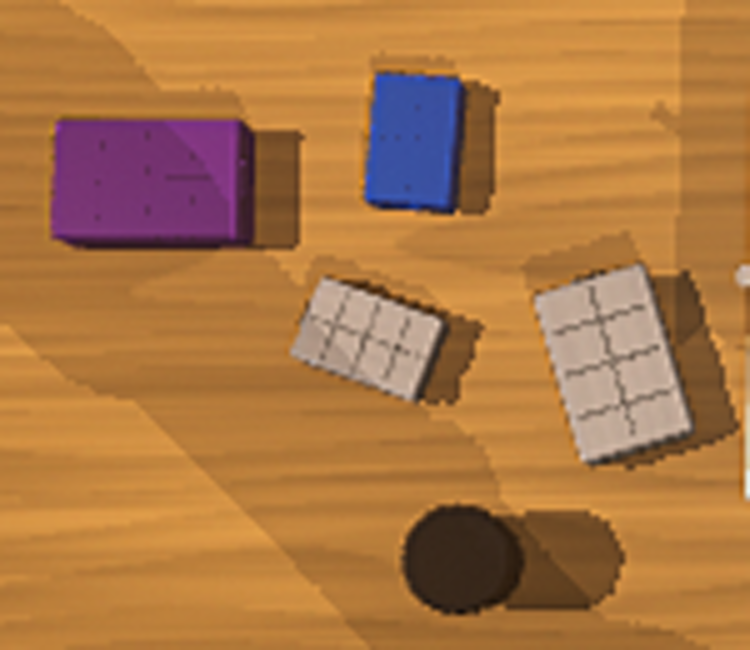

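View pics/t_org.png

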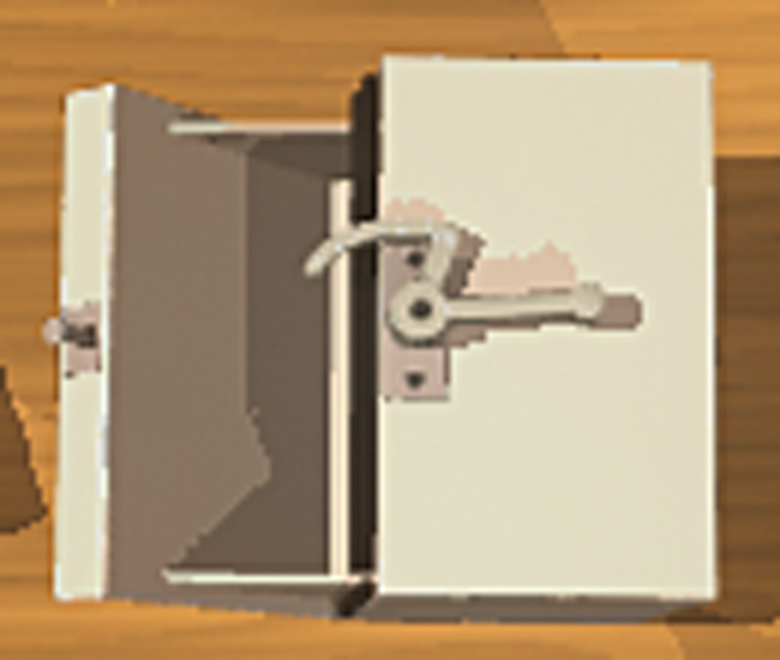

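View pics/s_box.png

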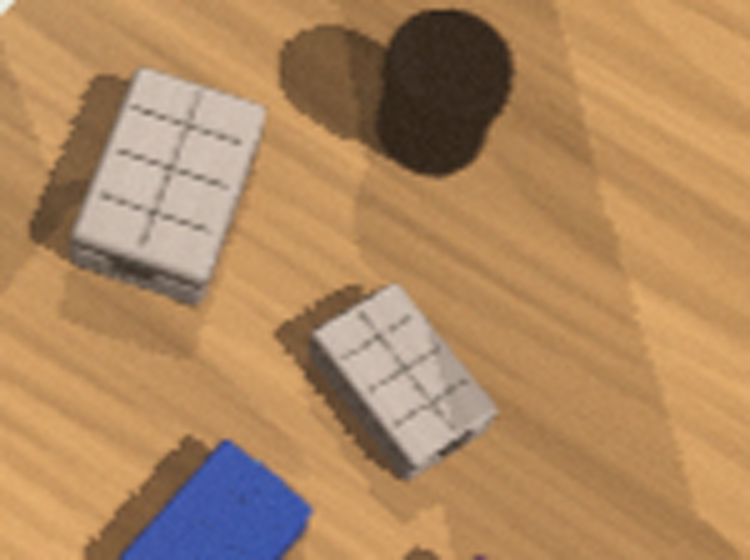

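View pics/s_org.png

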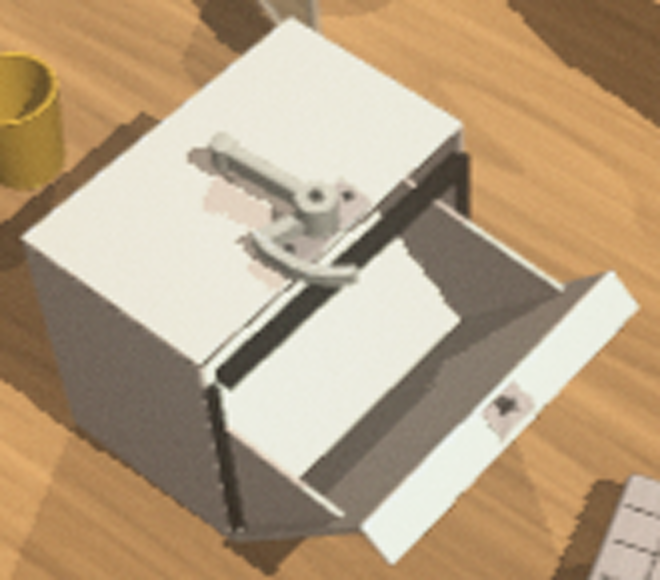

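```bash
python3 - <<'E'
from h import *
ct=viewer.camera_info("top"); cs=viewer.camera_info("scene")
def rep(n,P):
    print(n,np.round(P,4).tolist(), "c",np.round(P.mean(0),4), "edges",[round(float(np.linalg.norm(P[i]-P[i-1])),4) for i in range(len(P))])
a=np.array([(325,275),(447,320),(416,402),(290,355)])/5.+[100,130]
P=back(ct,a,0.028);rep("box top",P)
e=(P[1]-P[0])+(P[2]-P[3]); print("yaw",np.degrees(np.arctan2(e[1],e[0])))
a=np.array([(398,285),(497,410),(408,473),(313,333)])/5.+[290,240]
P=back(cs,a,0.028);rep("box scene",P)
e=(P[1]-P[0])+(P[2]-P[3]); print("yaw",np.degrees(np.arctan2(e[1],e[0])))
a=np.array([(532,292),(640,263),(693,430),(590,463)])/5.+[100,130]
rep("big",back(ct,a,0.035))
a=np.array([(383,57),(712,62),(718,598),(380,597)])/6.+[240,130]
P=back(ct,a,.22);rep("roof t",P)
a=np.array([(290,18),(462,128),(205,368),(23,238)])/4.+[160,135]
P=back(cs,a,.22);rep("roof s",P)
E
```

```text
box top [[0.6411, 0.3422, 0.028], [0.6098, 0.2617, 0.028], [0.5555, 0.2816, 0.028], [0.588, 0.3644, 0.028]] c [0.5986 0.3125 0.028 ] edges [0.0575, 0.0864, 0.0578, 0.0889]
yaw -111.32230145398252
box scene [[0.5587, 0.2907, 0.028], [0.5889, 0.3688, 0.028], [0.6465, 0.35, 0.028], [0.6101, 0.2696, 0.028]] c [0.6011 0.3198 0.028 ] edges [0.0556, 0.0837, 0.0607, 0.0882]
yaw 67.24079715806333
big [[0.6265, 0.2047, 0.035], [0.6449, 0.1336, 0.035], [0.5334, 0.0995, 0.035], [0.5128, 0.1668, 0.035]] c [0.5794 0.1512 0.035 ] edges [0.1198, 0.0734, 0.1165, 0.0704]
roof t [[0.7339, -0.1034, 0.22], [0.7296, -0.2627, 0.22], [0.4703, -0.2547, 0.22], [0.4734, -0.0953, 0.22]] c [ 0.6018 -0.179   0.22  ] edges [0.2606, 0.1593, 0.2594, 0.1595]
roof s [[0.4723, -0.2485, 0.22], [0.4799, -0.0881, 0.22], [0.7338, -0.0932, 0.22], [0.7294, -0.2559, 0.22]] c [ 0.6038 -0.1714  0.22  ] edges [0.2573, 0.1606, 0.2539, 0.1628]
```

```bash
python3 - <<'E'
from h import *
for o in (bot,viewer,workorder):
    print([a for a in dir(o) if not a.startswith('_')])
c=viewer.camera_info("wrist"); print(-c["R"].T@c["t"])
o=bot.observe(); Rt=Rn.from_euler('xyz',o["tool_rot"]).as_matrix(); print(np.round(Rt,3)); print(Rt.T@(-c["R"].T@c["t"]-o["position"]))
E
```

```text
['IKError', 'grip_point_offset', 'observe']
['camera_info', 'grab_frame']
['job_done']
[0.11815769 0.61773819 0.37390388]
[[-0.951  0.31  -0.   ]
 [ 0.31   0.951 -0.001]
 [-0.    -0.001 -1.   ]]
[ 0.07891981 -0.00092877 -0.17702372]
```

```bash
cat > fit.py <<'E'
from h import *
from scipy.optimize import least_squares
ct=viewer.camera_info("top"); cs=viewer.camera_info("scene")
T=lambda a:np.array(a)/6.+[240,130]
S=lambda a:np.array(a)/4.+[160,135]
roof=np.array([[-.08,.13,.22],[.08,.13,.22],[.08,-.13,.22],[-.08,-.13,.22]])
rt=T([(383,57),(712,62),(718,598),(380,597)])
rs=S([(205,368),(23,238),(290,18),(462,128)])   # same order
def lip(th):
    P=[]
    for x,z,y in [(-.036,.196,.13),(-.036,.196,-.13),(-.008,.196,.13),(-.008,.196,-.13)]:
        c,s=np.cos(th),np.sin(th); P.append([-.084+x*c-z*s,y,.014+x*s+z*c])
    return np.array(P)
lt=T([(66,93),(57,598),(115,85),(105,598)])
ls=S([(393,562),(638,305),(361,523),(613,272)])
def W(p,Q):
    c,s=np.cos(p[2]),np.sin(p[2]); return Q@np.array([[c,-s,0],[s,c,0],[0,0,1]]).T+[p[0],p[1],0]
def f(p):
    r=[]
    for c,a,b,o in((ct,rt,lt,p[4:6]),(cs,rs,ls,p[6:8])):
        r.append((proj(c,W(p,roof))+o-a).ravel()); r.append((proj(c,W(p,lip(p[3])))+o-b).ravel())
    return np.concatenate(r+[p[4:]*0.5])
r=least_squares(f,[.603,-.175,-1.6,.7,0,0,0,0])
if __name__=="__main__":
    print(np.round(r.x,4)); print(np.round(f(r.x)[:-4].reshape(-1,2),1).tolist())
    print(W(r.x,lip(r.x[3])))
E
python3 fit.py
```

```text
[ 0.5997 -0.1764 -1.5996  0.6607  0.7122 -0.7914  0.4005  1.645 ]
[[-0.4, -0.1], [-0.1, -0.0], [0.0, 0.2], [-0.2, -0.3], [0.6, -0.1], [0.6, 0.5], [-0.5, -0.2], [-0.2, 0.3], [-1.2, -0.2], [-0.2, 0.4], [0.4, 0.1], [0.8, -0.8], [-0.6, -0.1], [0.1, -0.7], [0.4, 1.3], [0.2, -0.3]]
[[0.73638504 0.05246738 0.1466678 ]
 [0.47649307 0.05996155 0.1466678 ]
 [0.7357478  0.03036816 0.16384972]
 [0.47585582 0.03786233 0.16384972]]
```

>>> move_arm:
  plan:
    - [0,-1,0,0,0,0.047]
    - [0,-1,0,0,0,0.047]
    - [0,0,0,0,0,0.047]
    - [0,0,0,0,0,0.047]
    - [0,0,0,0,0,0.047]
  claw: -1

```text
clock: 0.65
position: [0.1746, 0.548, 0.1973]
tool_rot: [-3.141, 0.0, 2.082]
force: [0.4, -0.9, 0.5]
grip_width: 0.0852
```

```bash
cat > plan.py <<'E'
from h import *
import sys
def rows(p0,R0,p1,R1,n):
    # straight line and slerp in n rows, numbers in tool units
    rv=(R0.inv()*R1).as_rotvec(); out=[]
    for i in range(n):
        R=R0*Rn.from_rotvec(rv*i/n)
        d=R.inv().apply((np.array(p1)-p0)/n)/.025
        out.append(np.round(np.r_[d,rv/n/np.pi],3).tolist())
    return out
def Rdown(yaw): return Rn.from_euler('xyz',[np.pi,0,yaw])
def go(p1,R1,n,p0=None,R0=None):
    o=bot.observe()
    p0=o["position"] if p0 is None else p0; R0=Rn.from_euler('xyz',o["tool_rot"]) if R0 is None else R0
    for r in rows(p0,R0,p1,R1,n): print(r)
E
python3 - <<'E'
from plan import *
go([.600,.315,.17],Rdown(1.187),20)
E
```

```text
[-0.823, 0.514, 0.055, -0.0, 0.0, 0.014]
[-0.799, 0.55, 0.055, -0.0, 0.0, 0.014]
[-0.774, 0.585, 0.055, -0.0, 0.0, 0.014]
[-0.747, 0.619, 0.055, -0.0, 0.0, 0.014]
[-0.718, 0.652, 0.055, -0.0, 0.0, 0.014]
[-0.688, 0.684, 0.055, -0.0, 0.0, 0.014]
[-0.657, 0.714, 0.055, -0.0, 0.0, 0.014]
[-0.624, 0.742, 0.055, -0.0, 0.0, 0.014]
[-0.591, 0.77, 0.055, -0.0, 0.0, 0.014]
[-0.556, 0.795, 0.055, -0.0, 0.0, 0.014]
[-0.519, 0.819, 0.055, -0.0, 0.0, 0.014]
[-0.482, 0.842, 0.055, -0.0, 0.0, 0.014]
[-0.444, 0.863, 0.055, -0.0, 0.0, 0.014]
[-0.405, 0.882, 0.055, -0.0, 0.0, 0.014]
[-0.365, 0.899, 0.055, -0.0, 0.0, 0.014]
[-0.324, 0.914, 0.055, -0.0, 0.0, 0.014]
[-0.283, 0.928, 0.055, -0.0, 0.0, 0.014]
[-0.241, 0.94, 0.055, -0.0, 0.0, 0.014]
[-0.199, 0.949, 0.055, -0.0, 0.0, 0.014]
[-0.156, 0.957, 0.055, -0.0, 0.0, 0.014]
```

>>> move_arm:
  plan:
    - [-0.82,0.51,0,0,0,0.014]
    - [-0.8,0.55,0,0,0,0.014]
    - [-0.77,0.59,0,0,0,0.014]
    - [-0.75,0.62,0,0,0,0.014]
    - [-0.72,0.65,0,0,0,0.014]

```text
clock: 1.15
position: [0.2827, 0.4896, 0.1972]
tool_rot: [-3.142, 0.0, 1.867]
force: [-0.5, 0.7, -0.4]
grip_width: 0.0851
```

>>> move_arm:
  plan:
    - [-0.69,0.68,0,0,0,0.014]
    - [-0.66,0.71,0,0,0,0.014]
    - [-0.62,0.74,0,0,0,0.014]
    - [-0.59,0.77,0,0,0,0.014]
    - [-0.56,0.8,0,0,0,0.014]

```text
clock: 1.65
position: [0.3895, 0.4324, 0.1972]
tool_rot: [-3.141, 0.0, 1.647]
force: [-0.4, 0.1, 0.3]
grip_width: 0.0854
```

>>> move_arm:
  plan:
    - [-0.52,0.82,0,0,0,0.014]
    - [-0.48,0.84,0,0,0,0.014]
    - [-0.44,0.86,0,0,0,0.014]
    - [-0.4,0.88,0,0,0,0.014]
    - [-0.36,0.9,0,0,0,0.014]

```text
clock: 2.15
position: [0.4966, 0.3761, 0.1971]
tool_rot: [-3.141, 0.0, 1.427]
force: [-0.5, 0.9, -0.0]
grip_width: 0.0857
```

>>> move_arm:
  plan:
    - [-0.32,0.91,0,0,0,0.014]
    - [-0.28,0.93,0,0,0,0.014]
    - [-0.24,0.94,0,0,0,0.014]
    - [-0.2,0.95,0,0,0,0.014]
    - [-0.15,0.5,0,0,0,0.015]

```text
clock: 2.65
position: [0.5939, 0.323, 0.197]
tool_rot: [3.141, 0.001, 1.202]
force: [-0.2, -0.7, -0.7]
grip_width: 0.0855
```

```bash
python3 - <<'E'
from h import *
import pickle
o=bot.observe(); c=viewer.camera_info("wrist"); print(o["position"],o["tool_rot"],o["qpos"])
im=viewer.grab_frame("wrist")[:,:,::-1]; cv2.imwrite("pics/w1.png",im); pickle.dump(c,open("c1.pkl","wb"))
im=viewer.grab_frame("scene")[:,:,::-1]; cv2.imwrite("pics/s1.png",im)
E
```

```text
[0.59387965 0.32301991 0.19700004] [3.14104509e+00 7.50169246e-04 1.20222711e+00] [-0.83305012  0.64105935  0.40757932  1.46716754 -0.26973891  1.08929238
 -0.74107917]
```

View pics/w1.png

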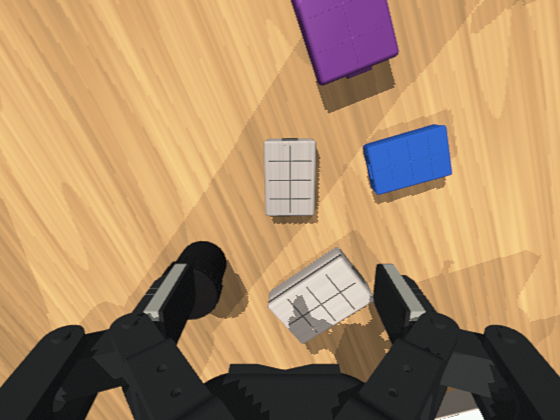

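View pics/s1.png

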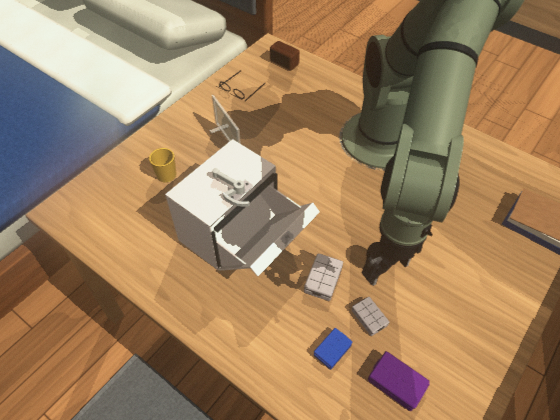

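```bash
python3 - <<'E'
from h import *
im=cv2.imread("pics/w1.png"); crop(im,240,120,340,230,6,"w1b.png")
E
```

```text
(no output)
```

View pics/w1b.png

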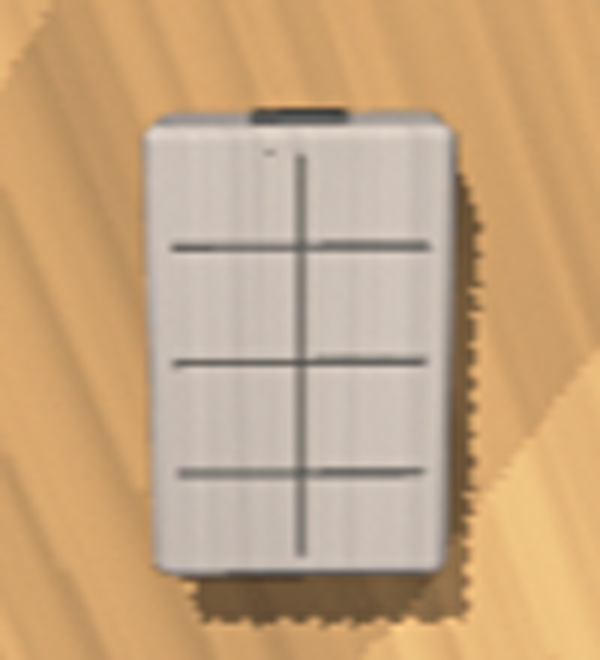

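```bash
python3 - <<'E'
from h import *
import pickle
c=pickle.load(open("c1.pkl","rb"))
a=np.array([(148,126),(455,126),(446,571),(156,571)])/6.+[240,120]
P=back(c,a,.028); print(P,P.mean(0),[np.linalg.norm(P[i]-P[i-1]) for i in range(4)])
e=P[0]-P[3]+P[1]-P[2]; print(np.degrees(np.arctan2(e[1],e[0])))
print("center lines",back(c,np.array([[300,362]])/6.+[240,120],.028))
print("jar",back(c,[[203,258]],.078), "big", back(c,[[347,252],[370,290],[303,343],[270,300]],.035))
E
```

```text
[[0.58936497 0.36638926 0.028     ]
 [0.64158003 0.34617799 0.028     ]
 [0.61129444 0.26520951 0.028     ]
 [0.5580524  0.28580533 0.028     ]] [0.60007296 0.31589552 0.028     ] [np.float64(0.08645372224305675), np.float64(0.05599024901291594), np.float64(0.08644715838029728), np.float64(0.05708679518058542)]
69.1287022512857
center lines [[0.59950877 0.31506809 0.028     ]]
jar [[0.48710752 0.28119605 0.078     ]] big [[0.63252944 0.20909314 0.035     ]
 [0.64349656 0.14803587 0.035     ]
 [0.53666879 0.10113389 0.035     ]
 [0.52067213 0.17971272 0.035     ]]
```

>>> move_arm:
  plan:
    - [-0.28,0.17,0.6,0,0,0]
    - [-0.28,0.17,0.9,0,0,0]
    - [0,0,1,0,0,0]
    - [0,0,1,0,0,0]
    - [0,0,1,0,0,0]

```text
clock: 3.25
position: [0.594, 0.3098, 0.0839]
tool_rot: [-3.141, -0.0, 1.208]
force: [-0.3, 0.8, -0.7]
grip_width: 0.0853
```

>>> move_arm:
  plan:
    - [0,0,1,0,0,0]
    - [0,0,1,0,0,0]
    - [0,0,0.6,0,0,0]
    - [0,0,0.4,0,0,0]
    - [0,0,0.2,0,0,0]

```text
clock: 3.75
position: [0.5948, 0.3092, 0.0044]
tool_rot: [-3.141, 0.0, 1.206]
force: [1.2, -0.3, 0.6]
grip_width: 0.0853
```

>>> move_arm:
  plan:
    - [-0.04,0.1,0.1,0,0,0]
    - [0,0,0,0,0,0]
    - [0,0,0,0,0,0]
    - [0,0,0,0,0,0]
    - [0,0,0,0,0,0]
  claw: 1
  force: 50

```text
clock: 4.25
position: [0.5973, 0.3073, 0.0027]
tool_rot: [3.141, -0.0, 1.206]
force: [-0.1, -0.1, -0.0]
grip_width: 0.0125
```

```bash
python3 - <<'E'
from h import *
print(bot.observe())
im=viewer.grab_frame("wrist")[:,:,::-1]; cv2.imwrite("pics/w2.png",im)
E
```

```text
{'clock': 4.25, 'qpos': array([-0.75701525,  0.85770044,  0.31300191,  1.60126722, -0.35336247,
        0.73840811, -0.64730017]), 'qd': array([-0.00051909,  0.00370426, -0.00060698,  0.00040716, -0.00243166,
       -0.00087216,  0.00048435]), 'joint_efforts': array([ 7.79569731e-02, -1.09254713e+02,  1.41516826e+01, -2.74752671e+01,
        1.72805035e-02,  3.49818685e-03, -1.09260061e-03]), 'position': array([0.59726093, 0.30730276, 0.00271123]), 'tool_rot': array([ 3.14128946e+00, -4.66804381e-04,  1.20571008e+00]), 'force': array([-0.07133877, -0.09960643, -0.02858056]), 'moment': array([ 0.00706688, -0.02201965,  0.02588282]), 'grip_width': 0.012464196871685885}
```

View pics/w2.png

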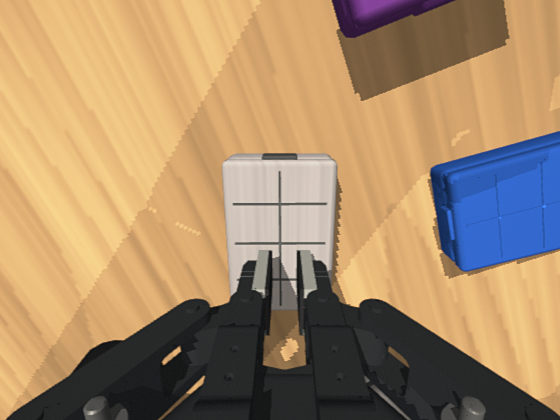

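```bash
python3 - <<'E'
from h import *
c=viewer.camera_info("wrist"); o=bot.observe()
R=Rn.from_euler('xyz',o["tool_rot"])
for y in(-.006,0,.006):
  for z in (-.05,-.019,0): print(y,z,proj(c,o["position"]+R.apply([0,y,z])))
P=back(c,[(223,160),(337,160),(333,308),(231,308)],.028); print(P,P.mean(0))
print(proj(c,[[.59936,.3155,.028]]))
im=cv2.imread("pics/w2.png"); crop(im,200,140,360,320,4,"w2b.png")
im=viewer.grab_frame("scene")[:,:,::-1]; cv2.imwrite("pics/s2.png",im); crop(im,320,220,460,340,5,"s2b.png")
E
```

```text
-0.006 -0.05 [[267.92328153 281.73293373]]
-0.006 -0.019 [[270.6993634  251.46211855]]
-0.006 0 [[271.98240422 237.471648  ]]
0 -0.05 [[280.7765713  281.73317633]]
0 -0.019 [[281.39090402 251.46075241]]
0 0 [[281.67483005 237.46975261]]
0.006 -0.05 [[293.63146192 281.73341895]]
0.006 -0.019 [[292.08355227 251.45938614]]
0.006 0 [[291.36816615 237.46785704]]
[[0.58956045 0.36667911 0.028     ]
 [0.64160429 0.34675527 0.028     ]
 [0.61312098 0.2661432  0.028     ]
 [0.55839016 0.2870549  0.028     ]] [0.60066897 0.31665812 0.028     ]
[[279.56171042 242.61313988]]
```

View pics/w2b.png

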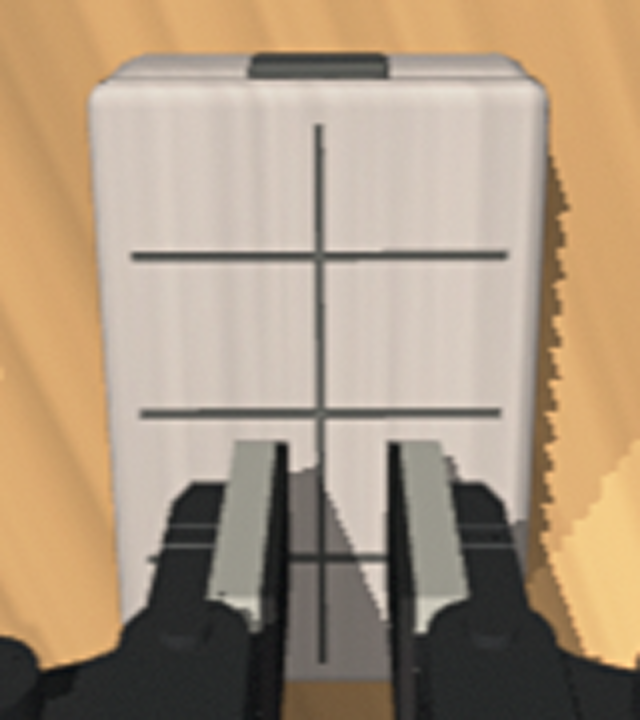

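View pics/s2b.png

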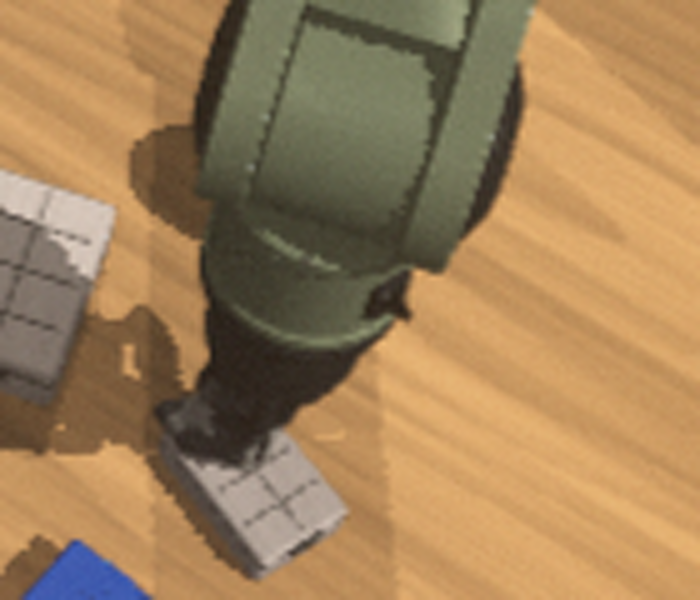

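>>> move_arm:
  plan:
    - [0,0,0,0,0,0]
    - [0,0,0,0,0,0]
    - [0,0,0,0,0,0]
    - [0,0,0,0,0,0]
    - [0,0,0,0,0,0]
  claw: -1

```text
clock: 4.85
position: [0.5971, 0.3072, 0.0023]
tool_rot: [3.142, 0.0, 1.206]
force: [0.2, -0.3, 0.4]
grip_width: 0.0727
```

>>> move_arm:
  plan:
    - [0,0,0.2,0,0,0]
    - [0,0,0.2,0,0,0]
    - [0,0,0.2,0,0,0]
    - [0,0,0,0,0,0]

```text
clock: 5.25
position: [0.5966, 0.3069, -0.0138]
tool_rot: [-3.141, 0.001, 1.206]
force: [0.2, -0.7, -1.0]
grip_width: 0.0856
```

```bash
python3 - <<'E'
from h import *
print(bot.observe()["position"])
im=viewer.grab_frame("wrist")[:,:,::-1]; cv2.imwrite("pics/w3.png",im)
E
```

```text
[ 0.59656196  0.30688541 -0.01376422]
```

View pics/w3.png

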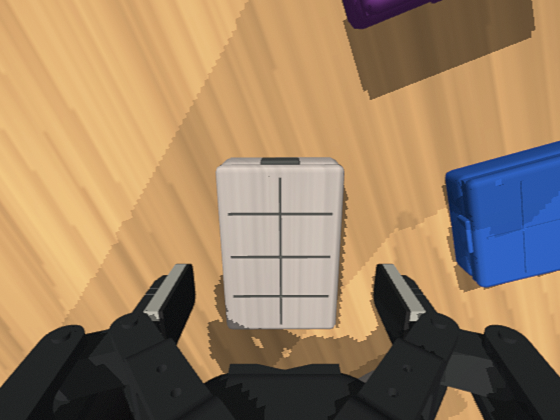

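>>> move_arm:
  plan:
    - [0,0,0.25,0,0,0]
    - [0,0,0.25,0,0,0]
    - [0,0,0.2,0,0,0]
    - [0,0,0,0,0,0]

```text
clock: 5.7
position: [0.5966, 0.3069, -0.0312]
tool_rot: [-3.141, 0.001, 1.206]
force: [-0.6, -0.4, 0.4]
grip_width: 0.0852
```

```bash
python3 - <<'E'
from h import *
o=bot.observe();print(o["position"],o["force"])
im=viewer.grab_frame("wrist")[:,:,::-1]; cv2.imwrite("pics/w4.png",im)
c=viewer.camera_info("wrist");R=Rn.from_euler('xyz',o["tool_rot"])
print(proj(c,o["position"]+R.apply([[0,.0425,-.06],[0,-.0425,-.06],[0.011,.0425,-.041],[0.011,-.0425,-.055]])))
E
```

```text
[ 0.59658441  0.30688909 -0.03118873] [-0.57623467 -0.36461848  0.43320686]
[[377.17586253 293.92182306]
 [183.09940168 293.9483163 ]
 [368.18832409 251.46758771]
 [184.05159657 265.94123763]]
```

View pics/w4.png

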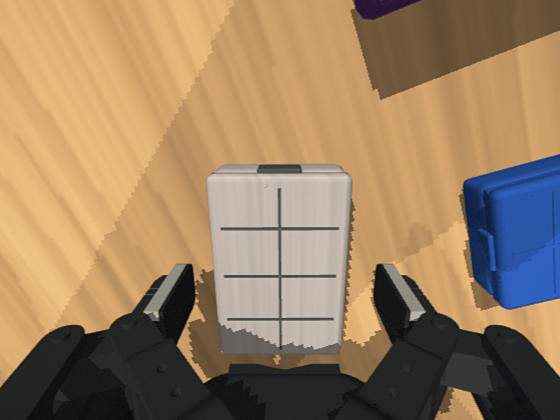

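>>> move_arm:
  plan:
    - [0,0,0.15,0,0,0]
    - [0,0,0.15,0,0,0]
    - [0,0,0,0,0,0]

```text
clock: 6.05
position: [0.5968, 0.307, -0.0383]
tool_rot: [-3.141, 0.0, 1.206]
force: [-0.1, -0.3, 0.8]
grip_width: 0.0853
```

>>> move_arm:
  plan:
    - [0,0,0,0,0,0]
    - [0,0,0,0,0,0]
    - [0,0,0,0,0,0]
    - [0,0,0,0,0,0]
    - [0,0,0,0,0,0]
  claw: 1
  force: 50

```text
clock: 6.55
position: [0.5972, 0.3073, -0.0374]
tool_rot: [3.141, -0.0, 1.206]
force: [-0.7, -0.6, 5.3]
grip_width: 0.0574
```

```bash
python3 - <<'E'
from h import *
o=bot.observe();print(o["position"],o["force"],o["grip_width"])
im=viewer.grab_frame("wrist")[:,:,::-1]; cv2.imwrite("pics/w5.png",im)
E
```

```text
[ 0.59722403  0.3072515  -0.03736878] [-0.72214061 -0.60424683  5.32474708] 0.05736342107839728
```

View pics/w5.png

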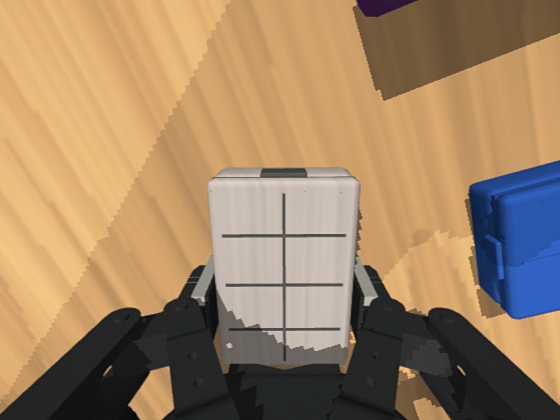

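>>> move_arm:
  plan:
    - [0,0,-0.4,0,0,0]
    - [0,0,-0.8,0,0,0]
    - [0,0,-1,0,0,0]
    - [0,0,-1,0,0,0]
    - [0,0,-1,0,0,0]

```text
clock: 7.1
position: [0.597, 0.307, 0.0688]
tool_rot: [3.142, 0.0, 1.206]
force: [0.3, 0.4, -2.0]
grip_width: 0.0573
```

>>> move_arm:
  plan:
    - [0,0,-1,0,0,0]
    - [0,0,-1,0,0,0]
    - [0,0,-1,0,0,0]
    - [0,0,-1,0,0,0]
    - [0,0,-0.8,0,0,0]

```text
clock: 7.6
position: [0.5972, 0.307, 0.1894]
tool_rot: [3.141, -0.001, 1.205]
force: [0.3, -0.7, -2.4]
grip_width: 0.0568
```

```bash
cat > bin.py <<'E'
from plan import *
# org pose & theta (edit)
ORG=[.5997,-.1764,-1.5996]; TH=.6607
def setp(org=None,th=None):
    global ORG,TH
    if org is not None: ORG=org
    if th is not None: TH=th
def hinge():
    R=Rn.from_euler('z',ORG[2]); return np.array([ORG[0],ORG[1],0])+R.apply([-.084,0,.014])
def Rbin(th=None):
    return Rn.from_euler('z',ORG[2])*Rn.from_euler('y',-(TH if th is None else th))
def binpt(x,y,z,th=None): return hinge()+Rbin(th).apply([x,y,z])
BOX=np.array([.009,0,-.0374])  # box bottom centre in tool
def tool_for(xf,yf,zf,th=None):
    R=Rbin(th)*Rn.from_euler('y',np.pi)   # tool x=-bx, y=by, z=-bz
    p=binpt(.058+xf,yf,.008+zf,th)-R.apply(BOX)
    return p,R
E
python3 - <<'E'
from bin import *
print(Rbin().as_matrix().round(3), hinge())
p,R=tool_for(-.014,-.045,.22); print(p,R.as_matrix().round(3))
o=bot.observe(); print(o["position"],o["force"],o["grip_width"])
go(p,R,15)
im=viewer.grab_frame("wrist")[:,:,::-1]; cv2.imwrite("pics/w6.png",im)
im=viewer.grab_frame("scene")[:,:,::-1]; cv2.imwrite("pics/s6.png",im)
E
```

```text
[[-0.023  1.     0.018]
 [-0.789 -0.029  0.613]
 [ 0.614  0.     0.79 ]] [ 0.60211917 -0.09243484  0.014     ]
[ 0.55930123 -0.0160514   0.19701517] [[ 0.023  1.    -0.018]
 [ 0.789 -0.029 -0.613]
 [-0.614  0.    -0.79 ]]
[0.59721925 0.30704171 0.18937165] [ 0.29380673 -0.68441315 -2.44728946] 0.05680701971695286
[-0.841, 0.213, -0.021, -0.002, -0.014, -0.007]
[-0.845, 0.195, 0.017, -0.002, -0.014, -0.007]
[-0.848, 0.177, 0.056, -0.002, -0.014, -0.007]
[-0.848, 0.158, 0.094, -0.002, -0.014, -0.007]
[-0.846, 0.139, 0.132, -0.002, -0.014, -0.007]
[-0.843, 0.119, 0.17, -0.002, -0.014, -0.007]
[-0.837, 0.1, 0.207, -0.002, -0.014, -0.007]
[-0.829, 0.08, 0.244, -0.002, -0.014, -0.007]
[-0.819, 0.06, 0.281, -0.002, -0.014, -0.007]
[-0.807, 0.04, 0.317, -0.002, -0.014, -0.007]
[-0.793, 0.021, 0.352, -0.002, -0.014, -0.007]
[-0.777, 0.001, 0.386, -0.002, -0.014, -0.007]
[-0.759, -0.019, 0.42, -0.002, -0.014, -0.007]
[-0.74, -0.038, 0.452, -0.002, -0.014, -0.007]
[-0.718, -0.057, 0.484, -0.002, -0.014, -0.007]
```

View pics/w6.png

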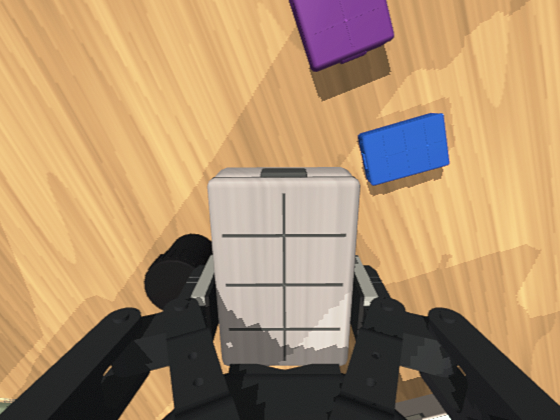

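View pics/s6.png

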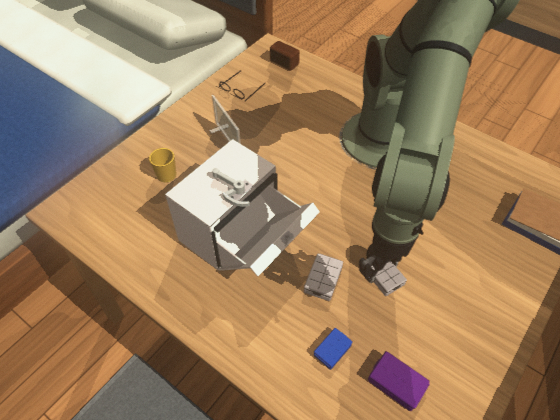

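>>> move_arm:
  plan:
    - [-0.84,0.23,-0.02,-0.002,-0.014,-0.007]
    - [-0.845,0.21,0.02,-0.002,-0.014,-0.007]
    - [-0.85,0.2,0.06,-0.002,-0.014,-0.007]
    - [-0.85,0.18,0.09,-0.002,-0.014,-0.007]
    - [-0.85,0.16,0.13,-0.002,-0.014,-0.007]

```text
clock: 8.2
position: [0.5863, 0.1975, 0.1893]
tool_rot: [3.123, 0.224, 1.315]
force: [-0.5, -0.1, -2.5]
grip_width: 0.0575
```

>>> move_arm:
  plan:
    - [-0.84,0.14,0.17,-0.002,-0.014,-0.007]
    - [-0.84,0.12,0.2,-0.002,-0.014,-0.007]
    - [-0.83,0.1,0.24,-0.002,-0.014,-0.007]
    - [-0.82,0.08,0.28,-0.002,-0.014,-0.007]
    - [-0.81,0.06,0.31,-0.002,-0.014,-0.007]

```text
clock: 8.7
position: [0.5764, 0.0894, 0.1926]
tool_rot: [3.129, 0.445, 1.428]
force: [0.3, -0.8, -2.7]
grip_width: 0.0571
```

```bash
python3 - <<'E'
from bin import *
o=bot.observe(); print(o["position"],o["tool_rot"],o["qpos"].round(2),o["force"])
p,R=tool_for(-.014,-.038,.22); go(p,R,6)
im=viewer.grab_frame("wrist")[:,:,::-1]; cv2.imwrite("pics/w7.png",im)
E
```

```text
[0.5763508  0.08939193 0.19259471] [3.1285003  0.44527183 1.42767224] [-0.82  0.65  0.53  1.61  0.09  1.16 -0.53] [ 0.2827653  -0.80427466 -2.71043938]
[-0.65, 0.03, 0.278, -0.003, -0.011, -0.005]
[-0.64, 0.018, 0.301, -0.003, -0.011, -0.005]
[-0.629, 0.005, 0.324, -0.003, -0.011, -0.005]
[-0.617, -0.008, 0.347, -0.003, -0.011, -0.005]
[-0.604, -0.021, 0.368, -0.003, -0.011, -0.005]
[-0.59, -0.034, 0.389, -0.003, -0.011, -0.005]
```

View pics/w7.png

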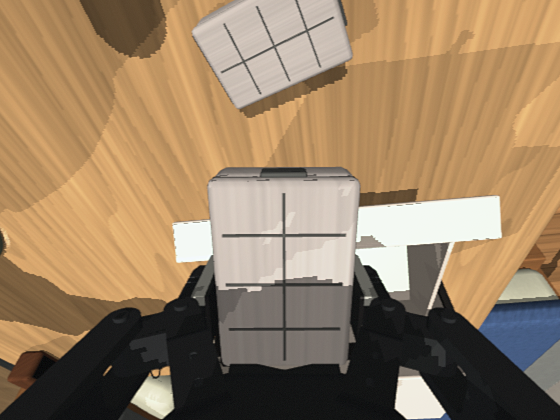

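>>> move_arm:
  plan:
    - [-0.65,0.03,0.28,-0.003,-0.011,-0.005]
    - [-0.64,0.02,0.3,-0.003,-0.011,-0.005]
    - [-0.63,0,0.32,-0.003,-0.011,-0.005]

```text
clock: 9.05
position: [0.5714, 0.0372, 0.1948]
tool_rot: [3.124, 0.548, 1.479]
force: [1.3, -0.0, -1.7]
grip_width: 0.0572
```

```bash
python3 - <<'E'
from bin import *
import pickle
o=bot.observe(); c=viewer.camera_info("wrist"); print(o["position"],o["tool_rot"])
im=viewer.grab_frame("wrist")[:,:,::-1]; cv2.imwrite("pics/w8.png",im); pickle.dump((o,c),open("c8.pkl","wb"))
h=.13
for n,P in dict(lipF=(-.036,.196),lipR=(-.008,.196),pan=(-.002,.196)).items():
    print(n,[proj(c,binpt(P[0],y,P[1])).round(0).tolist() for y in (-h,h)])
im=viewer.grab_frame("top")[:,:,::-1]; cv2.imwrite("pics/t8.png",im)
im=viewer.grab_frame("scene")[:,:,::-1]; crop(im,160,100,440,300,2.8,"s8.png")
E
```

```text
[0.57135316 0.03719169 0.19477428] [3.12428605 0.54841833 1.47873989]
lipF [[[139.0, 168.0]], [[532.0, 148.0]]]
lipR [[[145.0, 208.0]], [[528.0, 190.0]]]
pan [[[146.0, 216.0]], [[527.0, 199.0]]]
```

View pics/w8.png

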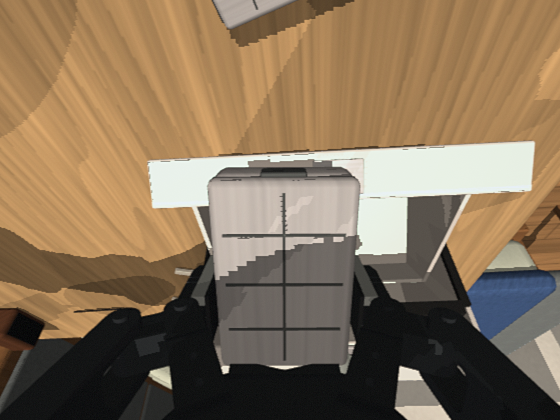

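View pics/s8.png

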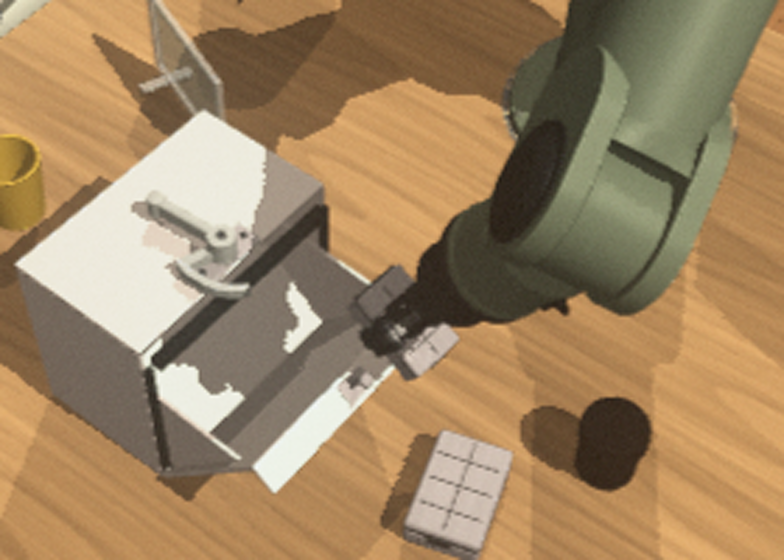

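```bash
python3 - <<'E'
from h import *
im=cv2.imread("pics/w8.png"); crop(im,130,130,250,290,4,"w8a.png"); crop(im,360,130,560,320,4,"w8b.png")
E
```

```text
(no output)
```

View pics/w8a.png

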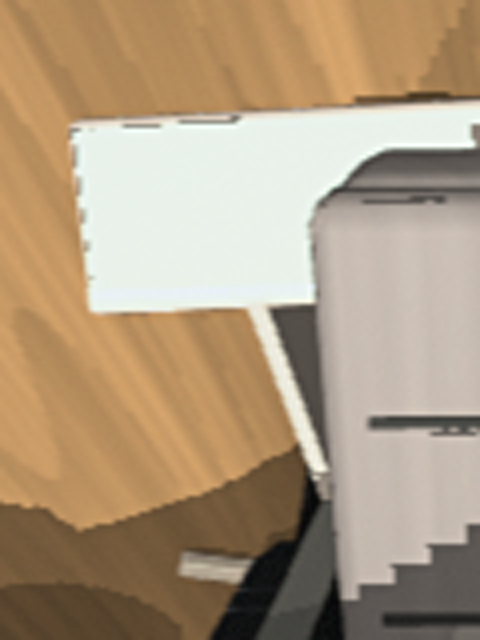

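View pics/w8b.png

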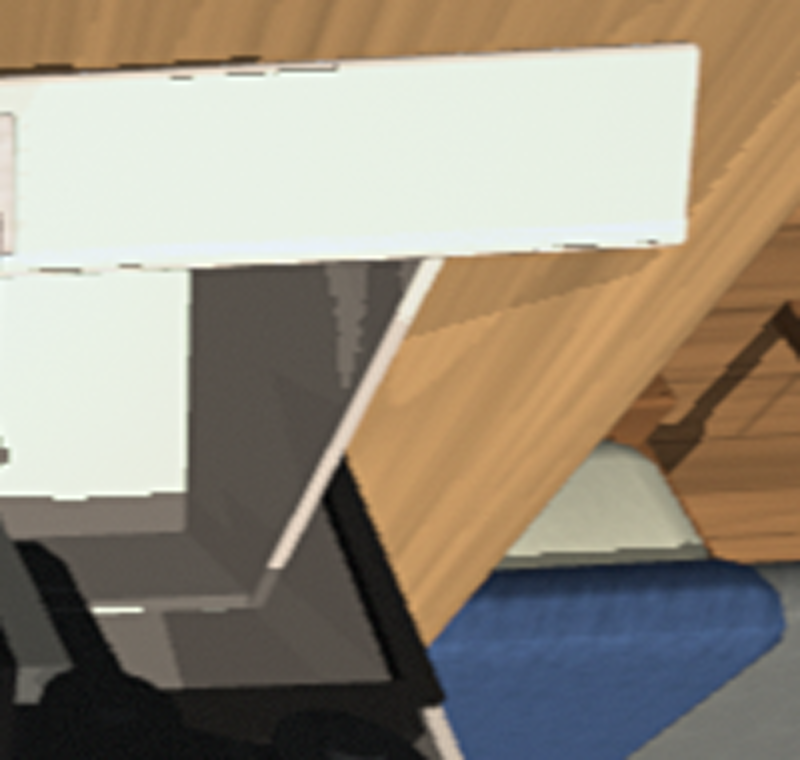

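```bash
cat > fit2.py <<'E'
from bin import *
import bin as B, pickle, fit
from scipy.optimize import least_squares
o,c=pickle.load(open("c8.pkl","rb"))
obs=np.array([(148.3,161.3),(534.3,141.8),(152.5,207.8),(531.3,190.8)])
def f(p,full=False):
    B.setp(p[:3],p[3])
    m=[binpt(x,y,.196) for x in(-.036,-.002) for y in(-.13,.13)]
    r=(proj(c,np.array(m))-obs)
    if full: return r
    g=fit.f(np.r_[p[:4],p[4:8]])
    return np.concatenate([r.ravel(), g*(1 if JOINT else 0), (p[:3]-[.5997,-.1764,-1.5996])/[.003,.003,.01] if not JOINT else []])
for JOINT in(0,1):
    r=least_squares(f,[.5997,-.1764,-1.6,.66,0,0,0,0]); print(r.x.round(4)); print(f(r.x,True).round(1).tolist())
E
python3 fit2.py
```

```text
[ 0.6036 -0.181  -1.6021  0.7009  0.      0.      0.      0.    ]
[[-0.9, -1.2], [0.5, -0.9], [0.7, 1.0], [-0.6, 1.1]]
[ 0.6037 -0.1802 -1.6009  0.6964  0.2535  0.4502  1.7458  0.3632]
[[-1.5, -0.6], [1.1, -0.7], [0.3, 1.6], [-0.2, 1.5]]
```

```bash
sed -i 's/^ORG=.*/ORG=[.6037,-.1805,-1.6015]; TH=.70/' bin.py; python3 - <<'E'
from bin import *
o=bot.observe()
p,R=tool_for(-.011,-.038,.21); print(p); go(p,R,5)
E
```

```text
[ 0.57055343 -0.02189313  0.18820669]
[-0.379, 0.034, 0.293, -0.001, -0.01, -0.003]
[-0.371, 0.029, 0.305, -0.001, -0.01, -0.003]
[-0.361, 0.024, 0.316, -0.001, -0.01, -0.003]
[-0.352, 0.019, 0.327, -0.001, -0.01, -0.003]
[-0.342, 0.014, 0.338, -0.001, -0.01, -0.003]
```

>>> move_arm:
  plan:
    - [-0.38,0.03,0.29,-0.001,-0.01,-0.003]
    - [-0.37,0.03,0.3,-0.001,-0.01,-0.003]
    - [-0.36,0.02,0.32,-0.001,-0.01,-0.003]
    - [-0.35,0.02,0.33,-0.001,-0.01,-0.003]
    - [-0.34,0.01,0.34,-0.001,-0.01,-0.003]

```text
clock: 9.7
position: [0.5706, -0.0231, 0.1886]
tool_rot: [-3.142, 0.708, 1.535]
force: [0.3, -0.6, -2.5]
grip_width: 0.0574
```

```bash
python3 - <<'E'
from bin import *
o=bot.observe(); print(o["position"],o["tool_rot"],o["qpos"].round(2),o["force"])
c=viewer.camera_info("wrist")
p,R=tool_for(-.011,-.038,.18); go(p,R,1)
im=viewer.grab_frame("wrist")[:,:,::-1]; cv2.imwrite("pics/w9.png",im)
for P in [(-.036,.196),(-.002,.196),(.118,.06)]: print([proj(c,binpt(P[0],y,P[1])).round(0).tolist() for y in (-.13,-.115,.115,.13)])
im=viewer.grab_frame("top")[:,:,::-1]; crop(im,200,110,380,250,4,"t9.png")
E
```

```text
[ 0.57060129 -0.02311087  0.1885981 ] [-3.14151429  0.70798513  1.53521579] [-0.85  0.71  0.62  1.73  0.31  1.08 -0.52] [ 0.32082717 -0.64850616 -2.47434334]
[0.057, 0.0, 1.18, -0.001, 0.003, -0.001]
[[[86.0, 72.0]], [[118.0, 72.0]], [[607.0, 70.0]], [[639.0, 70.0]]]
[[[100.0, 145.0]], [[129.0, 144.0]], [[584.0, 143.0]], [[614.0, 143.0]]]
[[[195.0, 243.0]], [[210.0, 243.0]], [[431.0, 242.0]], [[445.0, 242.0]]]
```

View pics/w9.png

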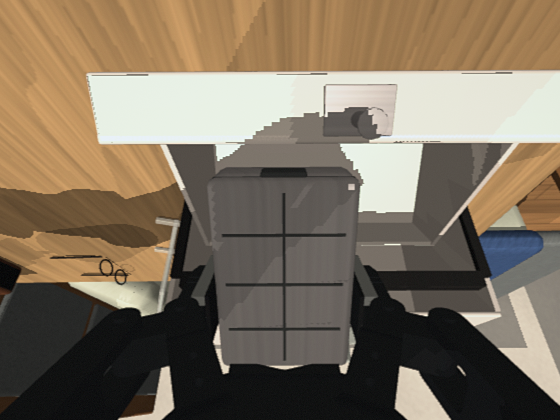

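View pics/t9.png

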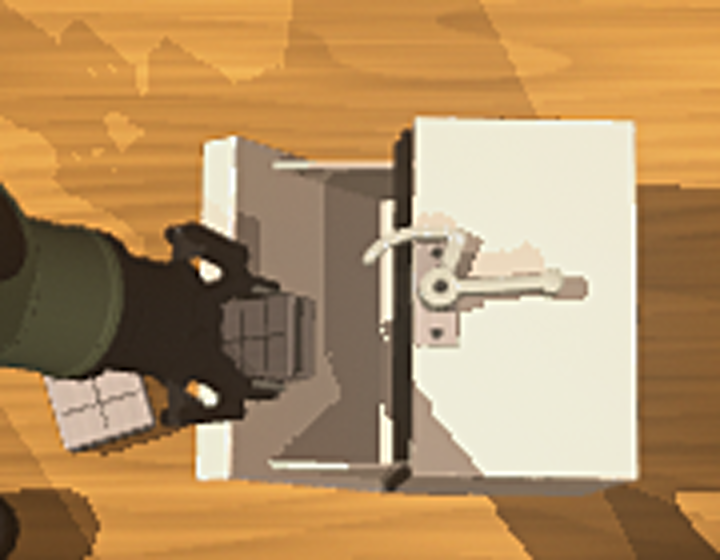

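>>> move_arm:
  plan:
    - [0.06,0,0.6,0,0.003,0]
    - [0,0,0.7,0,0,0]
    - [0,0,0.7,0,0,0]
    - [0,0,0.7,0,0,0]
    - [0,0,0.7,0,0,0]

```text
clock: 10.3
position: [0.569, -0.0757, 0.1222]
tool_rot: [3.14, 0.695, 1.534]
force: [-1.2, -0.1, -2.4]
grip_width: 0.0571
```

```bash
python3 - <<'E'
from bin import *
o=bot.observe(); print(o["position"],o["tool_rot"],o["force"],o["grip_width"])
for z in(.1,.03,0):
  p,R=tool_for(-.011,-.038,z); go(p,R,1)
im=viewer.grab_frame("wrist")[:,:,::-1]; cv2.imwrite("pics/w10.png",im)
E
```

```text
[ 0.56895389 -0.0757039   0.12224054] [3.14037913 0.69525137 1.53375087] [-1.15690682 -0.11432465 -2.41492903] 0.05710381631709502
[-0.058, 0.001, 0.994, -0.001, -0.002, -0.002]
[-0.071, 0.009, 3.794, -0.001, -0.002, -0.002]
[-0.077, 0.012, 4.994, -0.001, -0.002, -0.002]
```

View pics/w10.png

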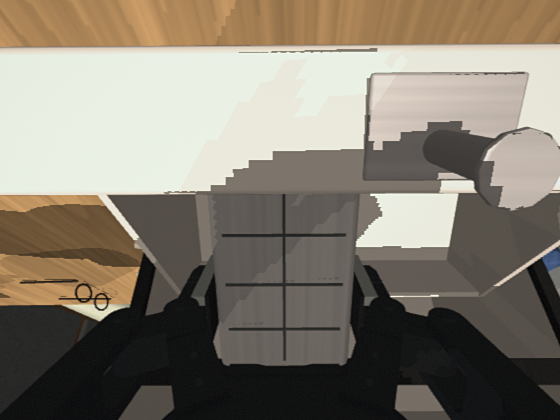

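```bash
python3 - <<'E'
from h import *
im=viewer.grab_frame("scene")[:,:,::-1]; crop(im,240,120,400,280,4,"s10.png")
im=viewer.grab_frame("top")[:,:,::-1]; crop(im,200,120,340,250,5,"t10.png")
o=bot.observe();R=Rn.from_euler('xyz',o["tool_rot"])
for n,u,v,f in(("scene",240,120,4),("top",200,120,5)):
  c=viewer.camera_info(n)
  for q in [(.079,0,-.177),(.06,0,-.177),(.05,0,-.177),(0,0,-.177),(0,0,-.14),(0,0,-.113),(0,0,-.04)]:
    print(n,q,((proj(c,o["position"]+R.apply(q))[0]-[u,v])*f).round(0))
E
```

```text
scene (0.079, 0, -0.177) [284. 427.]
scene (0.06, 0, -0.177) [266. 404.]
scene (0.05, 0, -0.177) [257. 391.]
scene (0, 0, -0.177) [211. 329.]
scene (0, 0, -0.14) [180. 337.]
scene (0, 0, -0.113) [159. 343.]
scene (0, 0, -0.04) [106. 357.]
top (0.079, 0, -0.177) [173. 378.]
top (0.06, 0, -0.177) [197. 375.]
top (0.05, 0, -0.177) [210. 374.]
top (0, 0, -0.177) [277. 366.]
top (0, 0, -0.14) [320. 375.]
top (0, 0, -0.113) [351. 381.]
top (0, 0, -0.04) [428. 397.]
```

View pics/s10.png

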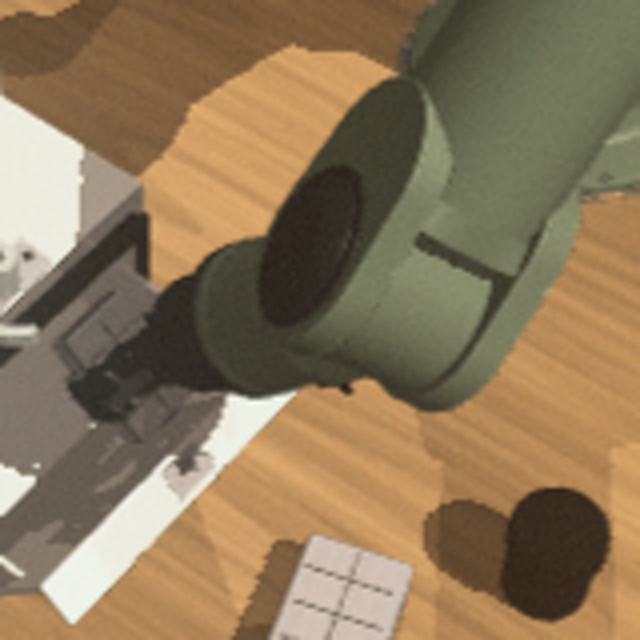

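View pics/t10.png

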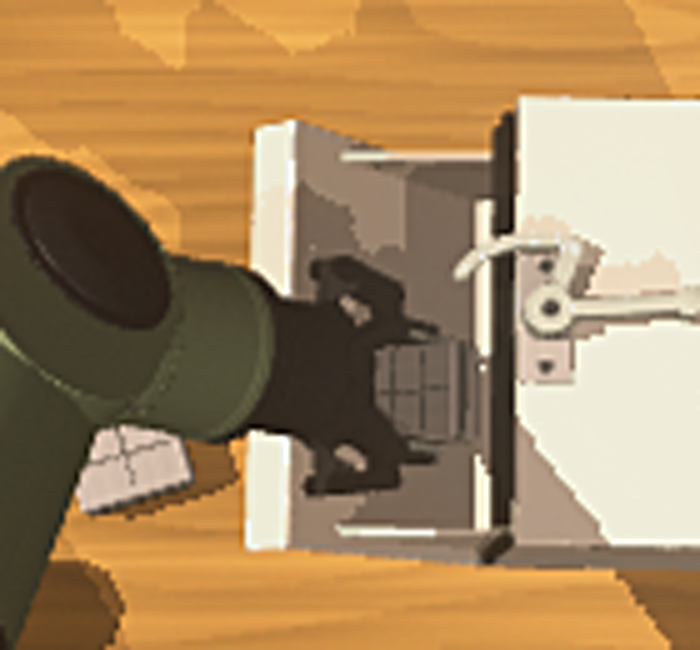

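>>> move_arm:
  plan:
    - [0,0,0.5,0,0,0]
    - [0,0,0.5,0,0,0]
    - [0,0,0.5,0,0,0]
    - [0,0,0.5,0,0,0]

```text
clock: 10.85
position: [0.5675, -0.1083, 0.0835]
tool_rot: [3.141, 0.696, 1.534]
force: [0.8, 0.8, -1.0]
grip_width: 0.0577
```

```bash
python3 - <<'E'
from bin import *
o=bot.observe(); print(o["position"],o["tool_rot"],o["force"],o["grip_width"])
p,R=tool_for(-.013,-.038,0); go(p,R,1)
im=viewer.grab_frame("scene")[:,:,::-1]; crop(im,240,120,400,280,4,"s11.png")
im=viewer.grab_frame("wrist")[:,:,::-1]; cv2.imwrite("pics/w11.png",im)
E
```

```text
[ 0.56749695 -0.10825819  0.08350729] [3.14107508 0.69580362 1.53399937] [ 0.79946109  0.75010455 -0.96496721] 0.05771383155372788
[0.014, 0.026, 2.97, -0.001, -0.001, -0.001]
```

View pics/s11.png

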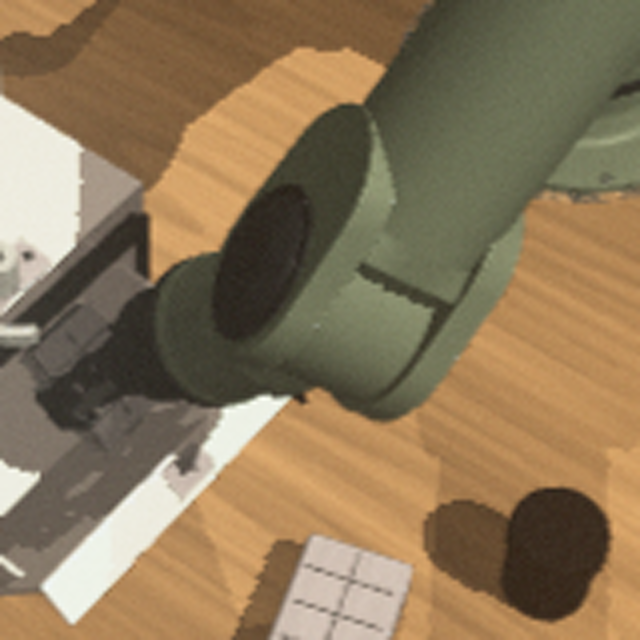

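View pics/w11.png

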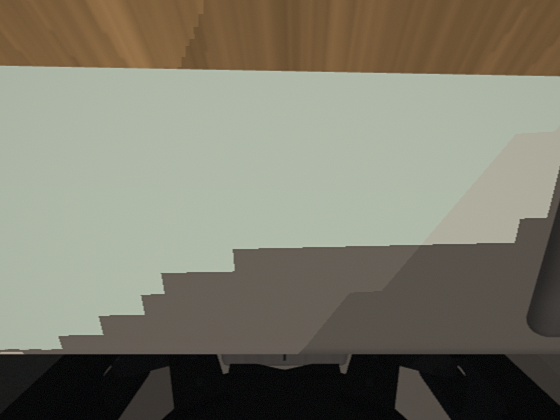

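>>> move_arm:
  plan:
    - [0,0,0.3,0,0,0]
    - [0,0,0.3,0,0,0]
    - [0,0,0.3,0,0,0]
    - [0,0,0.3,0,0,0]

```text
clock: 11.35
position: [0.5669, -0.1271, 0.0609]
tool_rot: [3.141, 0.696, 1.534]
force: [0.6, 0.3, -2.0]
grip_width: 0.0574
```

```bash
python3 - <<'E'
from bin import *
o=bot.observe(); print(o["position"],o["tool_rot"],o["force"],o["moment"],o["grip_width"])
p,R=tool_for(-.013,-.038,0); go(p,R,1)
im=viewer.grab_frame("scene")[:,:,::-1]; crop(im,160,120,400,280,3,"s12.png")
im=viewer.grab_frame("top")[:,:,::-1]; crop(im,200,120,340,250,5,"t12.png")
E
```

```text
[ 0.56693443 -0.1271257   0.06085062] [3.1408518  0.69569313 1.53397429] [ 0.56340701  0.32594454 -1.95511526] [ 0.87558226 -0.02053622 -0.03510493] 0.057443152132694325
[0.012, 0.021, 1.79, -0.001, -0.001, -0.001]
```

View pics/s12.png

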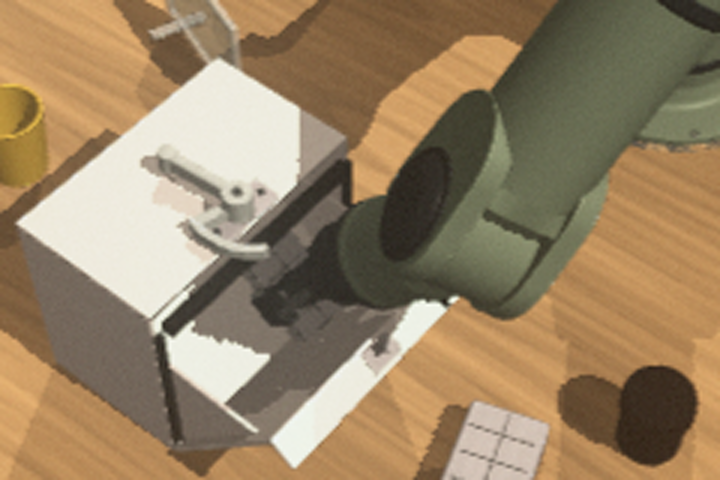

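View pics/t12.png

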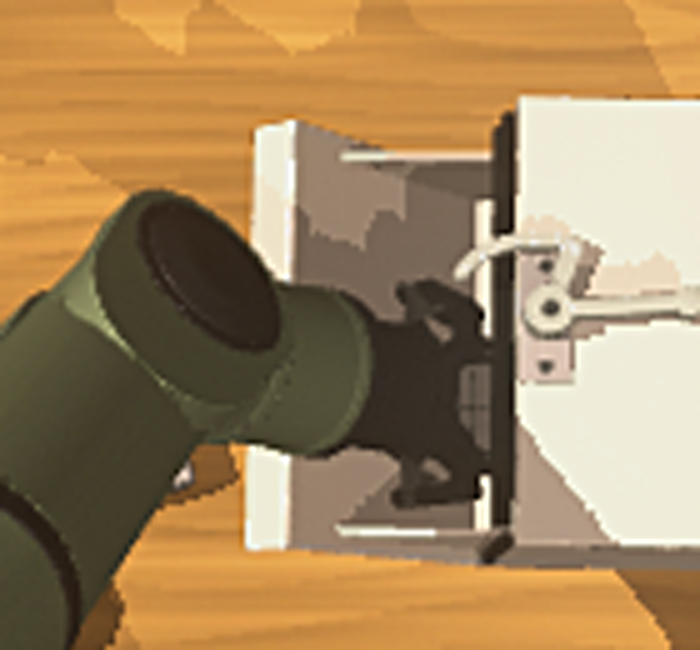

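>>> move_arm:
  plan:
    - [0,0,0.3,0,0,0]
    - [0,0,0.3,0,0,0]
    - [0,0,0.3,0,0,0]
    - [0,0,0.25,0,0,0]

```text
clock: 11.85
position: [0.5661, -0.1457, 0.0387]
tool_rot: [3.141, 0.696, 1.534]
force: [0.4, 0.5, -1.8]
grip_width: 0.0568
```

```bash
python3 - <<'E'
from bin import *
o=bot.observe(); print(o["position"],o["tool_rot"],o["force"],o["moment"],o["grip_width"])
p,R=tool_for(-.013,-.038,0); go(p,R,1)
im=viewer.grab_frame("scene")[:,:,::-1]; crop(im,160,120,400,280,3,"s13.png")
E
```

```text
[ 0.56608431 -0.14570742  0.03868958] [3.14130532 0.69592687 1.53404167] [ 0.39239483  0.45915355 -1.77819338] [ 0.87780492 -0.03775035  0.01224803] 0.05684952644828136
[0.015, 0.029, 0.633, -0.001, -0.001, -0.001]
```

View pics/s13.png

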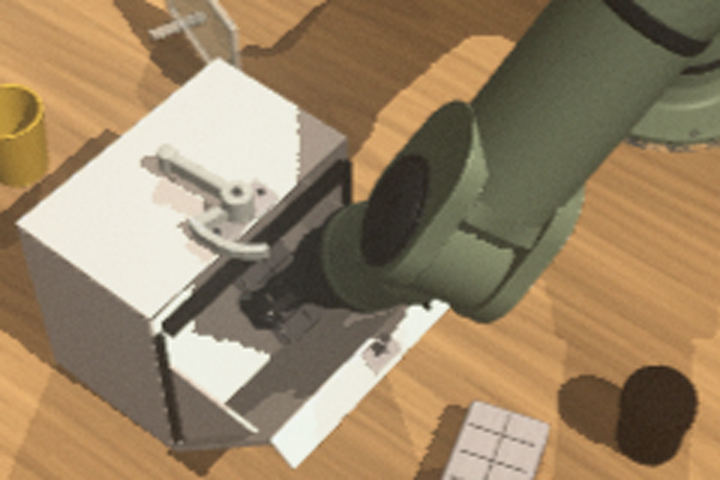

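Remaining about 16 mm; now slow rows.

>>> move_arm:
  plan:
    - [0,0,0.15,0,0,0]
    - [0,0,0.15,0,0,0]
    - [0,0,0.1,0,0,0]
    - [0,0,0,0,0,0]

```text
clock: 12.3
position: [0.5659, -0.1518, 0.0314]
tool_rot: [3.141, 0.696, 1.534]
force: [0.5, 0.4, -1.3]
grip_width: 0.0576
```

>>> move_arm:
  plan:
    - [0,0,0.06,0,0,0]
    - [0,0,0.06,0,0,0]
    - [0,0,0,0,0,0]

```text
clock: 12.6
position: [0.5659, -0.1536, 0.0292]
tool_rot: [3.141, 0.696, 1.534]
force: [-0.1, -0.4, -1.1]
grip_width: 0.0571
```

>>> move_arm:
  plan:
    - [0,0,0.08,0,0,0]
    - [0,0,0.06,0,0,0]
    - [0,0,0,0,0,0]

```text
clock: 12.9
position: [0.566, -0.1558, 0.0271]
tool_rot: [3.14, 0.696, 1.534]
force: [-3.6, 3.3, 8.9]
grip_width: 0.0573
```

>>> move_arm:
  plan:
    - [0,0,0.06,0,0,0]
    - [0,0,0.06,0,0,0]
    - [0,0,0,0,0,0]

```text
clock: 13.2
position: [0.566, -0.1581, 0.0254]
tool_rot: [3.14, 0.697, 1.533]
force: [-5.3, 4.4, 19.3]
grip_width: 0.0571
```

>>> move_arm:
  plan:
    - [0,0,-0.06,0,0,0]
    - [0,0,0,0,0,0]

```text
clock: 13.4
position: [0.566, -0.1566, 0.0255]
tool_rot: [3.141, 0.696, 1.534]
force: [0.2, -0.6, -1.5]
grip_width: 0.0569
```

>>> move_arm:
  plan:
    - [0,0,0,0,0,0]
    - [0,0,0,0,0,0]
    - [0,0,0,0,0,0]
    - [0,0,0,0,0,0]
  claw: -0.65

```text
clock: 13.8
position: [0.5658, -0.1568, 0.0254]
tool_rot: [3.141, 0.696, 1.534]
force: [0.1, -0.3, -0.1]
grip_width: 0.0707
```

Released with no residual force. Back out along the tool axis.

>>> move_arm:
  plan:
    - [0,0,-0.1,0,0,0]
    - [0,0,-0.2,0,0,0]
    - [0,0,-0.4,0,0,0]
    - [0,0,-0.5,0,0,0]
    - [0,0,-0.6,0,0,0]

```text
clock: 14.3
position: [0.5669, -0.1271, 0.0609]
tool_rot: [3.141, 0.696, 1.534]
force: [-0.4, 0.4, 0.4]
grip_width: 0.0701
```

>>> move_arm:
  plan:
    - [0,0,-0.8,0,0,0]
    - [0,0,-0.8,0,0,0]
    - [0,0,-0.8,0,0,0]
    - [0,0,-0.8,0,0,0]
    - [0,0,-0.8,0,0,0]

```text
clock: 14.8
position: [0.5692, -0.0625, 0.1381]
tool_rot: [3.14, 0.695, 1.534]
force: [0.1, -0.2, 0.4]
grip_width: 0.0706
```

>>> move_arm:
  plan:
    - [0,0,-0.8,0,0,0]
    - [0,0,-0.8,0,0,0]
    - [0,0,-0.8,0,0,0]
    - [0,0,-0.8,0,0,0]

```text
clock: 15.2
position: [0.5708, -0.0113, 0.1996]
tool_rot: [3.141, 0.695, 1.534]
force: [0.8, -0.7, -0.2]
grip_width: 0.0703
```

```bash
python3 - <<'E'
from bin import *
o=bot.observe(); print(o["position"],o["tool_rot"],o["force"],o["grip_width"])
im=viewer.grab_frame("wrist")[:,:,::-1]; cv2.imwrite("pics/w14.png",im)
im=viewer.grab_frame("top")[:,:,::-1]; crop(im,200,120,340,250,5,"t14.png")
E
```

```text
[ 0.57083329 -0.01131397  0.19955875] [3.14055469 0.69489474 1.53418513] [ 0.76529074 -0.7196453  -0.19582117] 0.07029369144976895
```

View pics/w14.png

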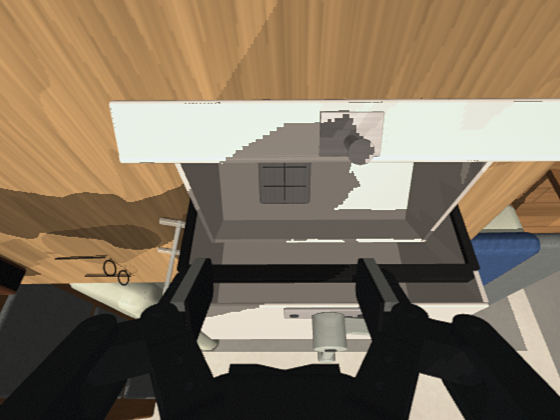

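View pics/t14.png

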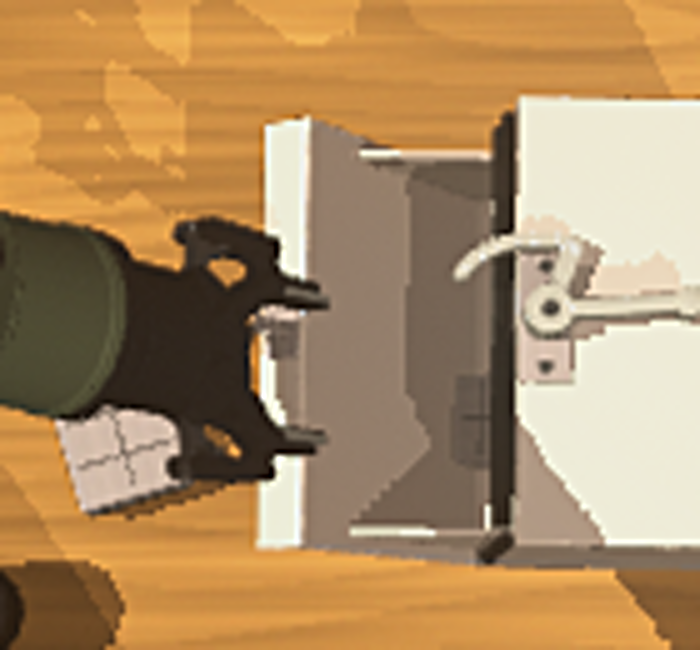

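```bash
python3 - <<'E'
from bin import *
import bin as B
c=viewer.camera_info("wrist")
im=cv2.imread("pics/w14.png"); crop(im,170,90,430,260,3,"w14b.png")
for th in (.6,.63,.66,.7):
    print(th,[proj(c,binpt(x,-.13,.196,th)).round(0).tolist() for x in(-.036,-.002)],"boxlid",[proj(c,binpt(.058-.014+dx,-.038+dy,.036,th)).round(0)[0].tolist() for dx in(-.044,.044) for dy in(-.029,.029)],"rearwall",proj(c,binpt(.118,.115,.06,th)).round(0).tolist())
E
```

```text
0.6 [[[110.0, 119.0]], [[123.0, 179.0]]] boxlid [[254.0, 131.0], [309.0, 131.0], [258.0, 207.0], [307.0, 207.0]] rearwall [[417.0, 239.0]]
0.63 [[[109.0, 108.0]], [[121.0, 169.0]]] boxlid [[254.0, 130.0], [309.0, 130.0], [257.0, 207.0], [307.0, 207.0]] rearwall [[418.0, 239.0]]
0.66 [[[107.0, 96.0]], [[119.0, 159.0]]] boxlid [[254.0, 129.0], [309.0, 129.0], [257.0, 207.0], [308.0, 207.0]] rearwall [[420.0, 239.0]]
0.7 [[[106.0, 81.0]], [[117.0, 145.0]]] boxlid [[254.0, 128.0], [309.0, 128.0], [257.0, 207.0], [308.0, 207.0]] rearwall [[422.0, 239.0]]
```

View pics/w14b.png

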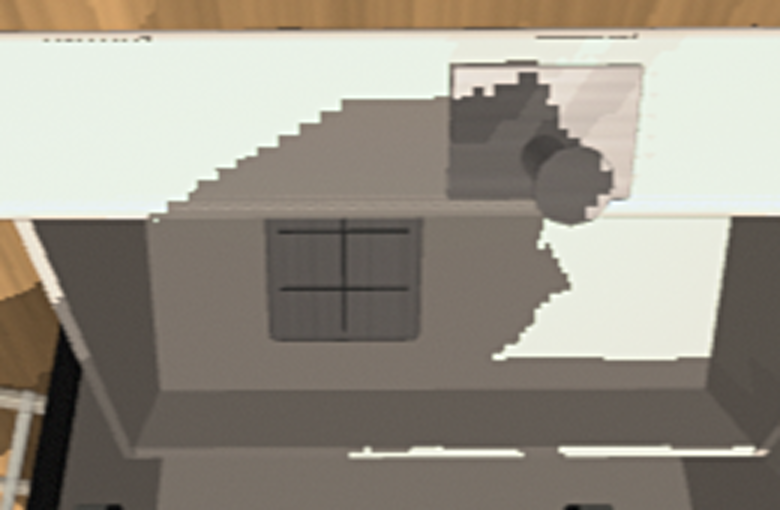

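```bash
python3 - <<'E'
from bin import *
go([.555,.1,.165],Rdown(1.54),8)
E
```

```text
[0.532, -0.104, -0.215, 0.0, 0.028, -0.0]
[0.549, -0.103, -0.168, 0.0, 0.028, -0.0]
[0.562, -0.103, -0.12, 0.0, 0.028, -0.0]
[0.57, -0.103, -0.071, 0.0, 0.028, -0.0]
[0.574, -0.103, -0.021, 0.0, 0.028, -0.0]
[0.574, -0.102, 0.028, 0.0, 0.028, -0.0]
[0.569, -0.102, 0.078, 0.0, 0.028, -0.0]
[0.56, -0.102, 0.127, 0.0, 0.028, -0.0]
```

>>> move_arm:
  plan:
    - [0.53,-0.1,-0.22,0,0.028,0]
    - [0.55,-0.1,-0.17,0,0.028,0]
    - [0.56,-0.1,-0.12,0,0.028,0]
    - [0.57,-0.1,-0.07,0,0.028,0]
  claw: 1

```text
clock: 15.7
position: [0.5627, 0.0432, 0.1809]
tool_rot: [3.141, 0.34, 1.534]
force: [0.3, 0.0, -0.0]
grip_width: 0.012
```

>>> move_arm:
  plan:
    - [0.57,-0.1,-0.02,0,0.028,0]
    - [0.57,-0.1,0.03,0,0.028,0]
    - [0.57,-0.1,0.08,0,0.028,0]
    - [0.56,-0.1,0.13,0,0.028,0]

```text
clock: 16.1
position: [0.5548, 0.0979, 0.1637]
tool_rot: [3.14, -0.011, 1.534]
force: [0.3, 0.9, -0.1]
grip_width: 0.0
```

```bash
python3 - <<'E'
from bin import *
o=bot.observe(); print(o["position"],o["tool_rot"],o["force"],o["grip_width"],o["qpos"].round(2))
im=viewer.grab_frame("wrist")[:,:,::-1]; cv2.imwrite("pics/w15.png",im)
im=viewer.grab_frame("scene")[:,:,::-1]; crop(im,160,120,400,280,3,"s15.png")
E
```

```text
[0.55478595 0.09786666 0.16369055] [ 3.14035757 -0.01149311  1.53425287] [ 0.28555322  0.87909553 -0.11814103] 3.897815393662527e-05 [-0.5   0.48  0.31  1.82 -0.2   0.87 -0.13]
```

View pics/w15.png

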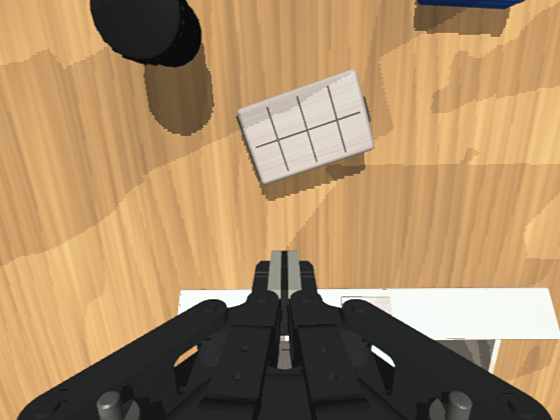

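View pics/s15.png

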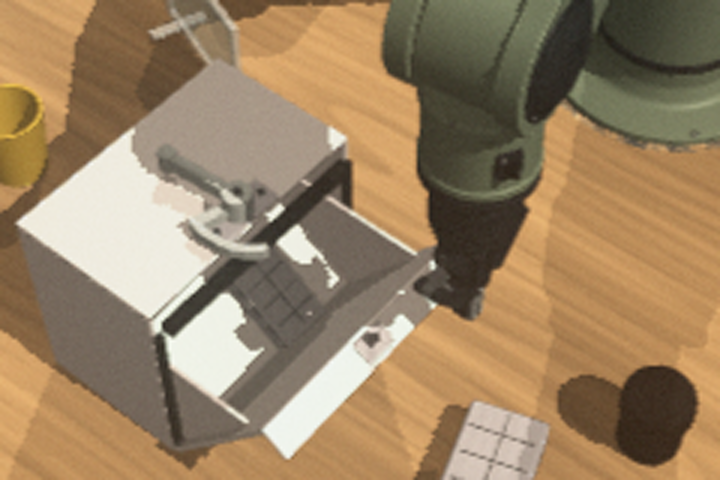

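>>> move_arm:
  plan:
    - [0,0,0.9,0,-0.003,0]
    - [0,0,0.9,0,0,0]
    - [-0.3,0,0.9,0,0,0]
    - [-0.5,0,0.8,0,0,0]
    - [-0.4,0,0,0,0,0]

```text
clock: 16.7
position: [0.5524, 0.0668, 0.0739]
tool_rot: [-3.138, 0.005, 1.536]
force: [-1.1, 5.8, 0.7]
grip_width: -0.0001
```

>>> move_arm:
  plan:
    - [-0.35,0,0,0,0,0]
    - [-0.35,0,-0.15,0,0,0]
    - [-0.35,0,-0.25,0,0,0]
    - [-0.35,0,-0.25,0,0,0]
    - [-0.35,0,-0.25,0,0,0]

```text
clock: 17.2
position: [0.5525, 0.023, 0.0996]
tool_rot: [3.14, 0.001, 1.534]
force: [0.3, 1.3, -1.0]
grip_width: 0.0003
```

```bash
python3 - <<'E'
from bin import *
o=bot.observe(); print(o["position"],o["tool_rot"],o["force"],o["grip_width"],o["qpos"].round(2))
im=viewer.grab_frame("scene")[:,:,::-1]; crop(im,160,120,400,280,3,"s16.png")
E
```

```text
[0.55253864 0.02295391 0.09957803] [3.14038276e+00 1.49201782e-03 1.53422166e+00] [ 0.34031134  1.34710702 -1.03840189] 0.0003118914041099351 [-0.35  0.55  0.28  1.89 -0.22  0.72  0.02]
```

View pics/s16.png

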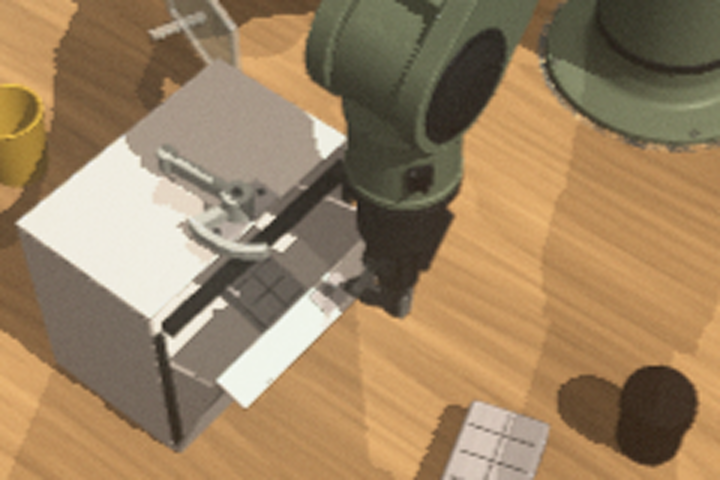

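>>> move_arm:
  plan:
    - [-0.35,0,-0.2,0,0,0]
    - [-0.35,0,-0.2,0,0,0]
    - [-0.35,0,-0.15,0,0,0]
    - [-0.35,0,-0.1,0,0,0]
    - [-0.35,0,-0.1,0,0,0]

```text
clock: 17.75
position: [0.5507, -0.0207, 0.1175]
tool_rot: [3.141, 0.002, 1.534]
force: [0.1, 0.4, -0.2]
grip_width: -0.0004
```

>>> move_arm:
  plan:
    - [-0.3,0,-0.05,0,0,0]
    - [-0.2,0,0,0,0,0]
    - [-0.15,0,0,0,0,0]

```text
clock: 18.05
position: [0.5502, -0.0364, 0.1185]
tool_rot: [3.141, 0.001, 1.534]
force: [1.3, 4.6, 1.5]
grip_width: -0.0001
```

```bash
python3 - <<'E'
from bin import *
o=bot.observe(); print(o["position"],o["tool_rot"],o["force"],o["grip_width"])
im=viewer.grab_frame("scene")[:,:,::-1]; crop(im,160,120,400,280,3,"s17.png")
im=viewer.grab_frame("top")[:,:,::-1]; crop(im,240,120,380,250,5,"t17.png")
E
```

```text
[ 0.55016761 -0.03640609  0.11848998] [3.14114043e+00 1.24171393e-03 1.53429492e+00] [1.33528126 4.58305908 1.5434619 ] -0.000117461172441944
```

View pics/s17.png

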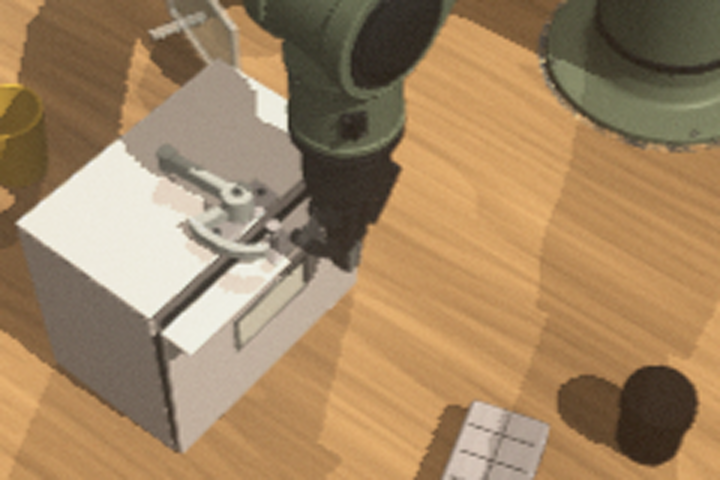

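View pics/t17.png

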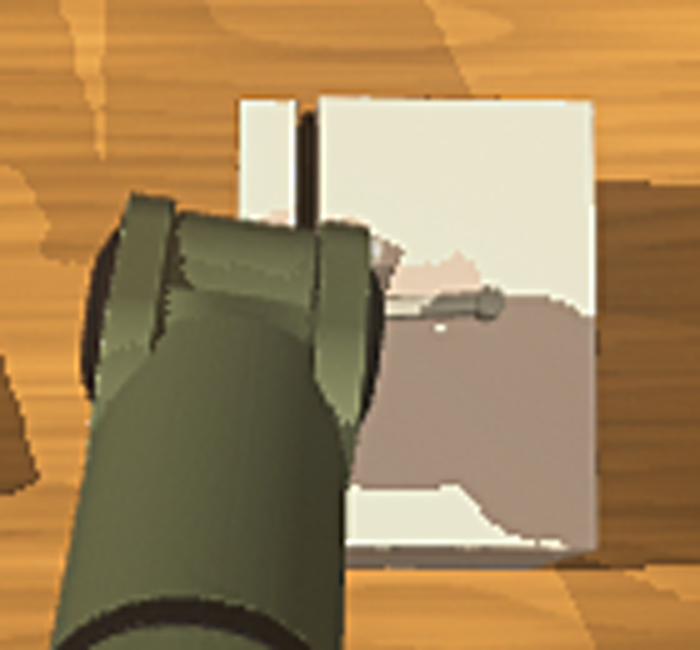

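>>> move_arm:
  plan:
    - [-0.12,0,0,0,0,0]
    - [-0.1,0,0,0,0,0]
    - [0,0,0,0,0,0]

```text
clock: 18.45
position: [0.5503, -0.0408, 0.1186]
tool_rot: [3.141, 0.001, 1.536]
force: [1.4, 6.0, 1.2]
grip_width: 0.0001
```

>>> move_arm:
  plan:
    - [-0.1,0,0,0,0,0]
    - [-0.08,0,0,0,0,0]
    - [0,0,0,0,0,0]

```text
clock: 18.75
position: [0.5503, -0.0425, 0.1185]
tool_rot: [3.141, -0.002, 1.538]
force: [2.0, 20.4, 2.8]
grip_width: 0.0002
```

>>> move_arm:
  plan:
    - [0.15,0,0,0,0,0]
    - [0.5,0,-0.3,0,0,0]
    - [0.6,0,-1,0,0,0]
    - [0,0,-1,0,0,0]
    - [0,0,-1,0,0,0]

```text
clock: 19.25
position: [0.5508, -0.0139, 0.2023]
tool_rot: [3.141, 0.002, 1.535]
force: [-0.1, -0.6, 0.4]
grip_width: -0.0001
```

>>> move_arm:
  plan:
    - [0,0,-1,0,0,0]
    - [0,-0.5,-1,0,0,0]
    - [0,-0.5,-1,0,0,0]
    - [0,-0.5,0,0,0,0]

```text
clock: 19.65
position: [0.5141, -0.0131, 0.279]
tool_rot: [3.137, 0.001, 1.534]
force: [0.6, 0.0, -0.1]
grip_width: -0.0002
```

```bash
python3 - <<'E'
from bin import *
o=bot.observe(); print(o["position"],o["tool_rot"],o["force"],o["grip_width"])
im=viewer.grab_frame("top")[:,:,::-1]; crop(im,260,120,370,250,6,"t18.png")
im=viewer.grab_frame("scene")[:,:,::-1]; crop(im,160,120,300,280,4,"s18.png")
im=viewer.grab_frame("wrist")[:,:,::-1]; cv2.imwrite("pics/w18.png",im)
E
```

```text
[ 0.51412286 -0.01312204  0.27903381] [3.13672651e+00 8.90771811e-04 1.53427539e+00] [ 0.57999283  0.04309841 -0.06876315] -0.00017112071564884222
```

View pics/t18.png

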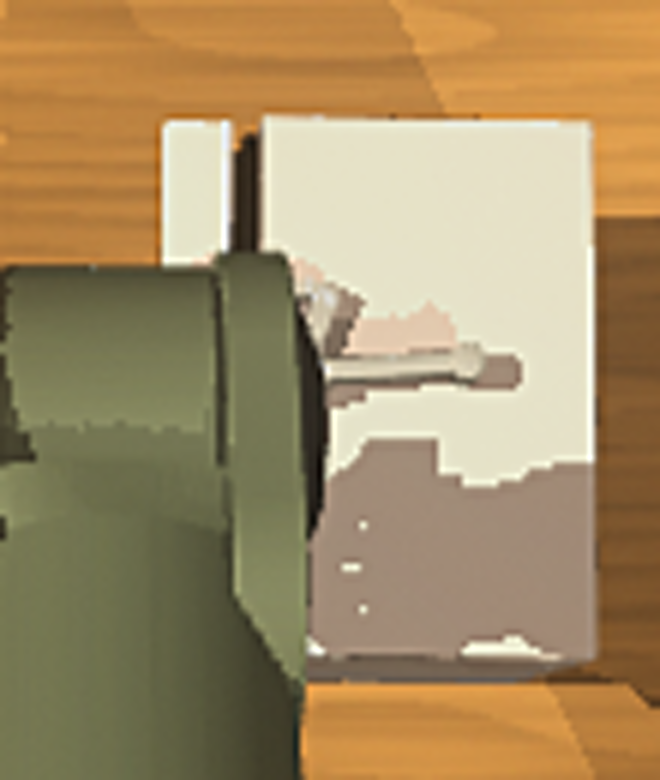

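View pics/s18.png

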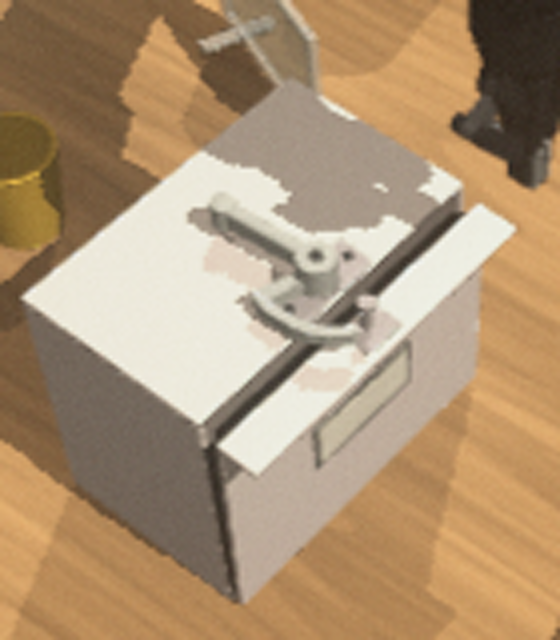

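View pics/w18.png

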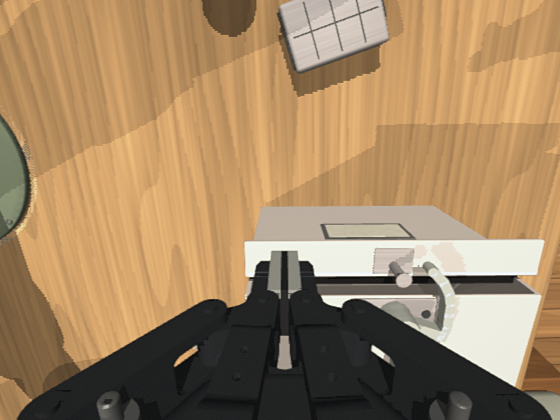

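```bash
python3 - <<'E'
from bin import *
ct=viewer.camera_info("top"); cs=viewer.camera_info("scene")
R=Rn.from_euler('z',ORG[2]); piv=np.array([ORG[0],ORG[1],0])+R.apply([-.064,0,.25]); print("pivot",piv)
print("lever end top",back(ct,np.array([[470,361]])/6.+[260,120]-[.25,.45],.25))
print("lever end scene",back(cs,np.array([[221,203]])/4.+[160,120]-[1.75,.36],.25))
print("hub scene",back(cs,np.array([[318,256]])/4.+[160,120]-[1.75,.36],.25), "hub top(t14)",back(ct,np.array([[550,309]])/5.+[200,120]-[.25,.45],.25))
for a in(0,.08,.15,.8,1.571):
    print(a,piv+R.apply(np.array([np.cos(a),np.sin(a),0])*.078))
E
```

```text
pivot [ 0.60566473 -0.11653016  0.25      ]
lever end top [[ 0.6088063 -0.193272   0.25     ]]
lever end scene [[ 0.60947784 -0.19335683  0.25      ]]
hub scene [[ 0.60507908 -0.11382417  0.25      ]] hub top(t14) [[ 0.6053076  -0.11396275  0.25      ]]
0 [ 0.60327022 -0.1944934   0.25      ]
0.08 [ 0.60950828 -0.19443541  0.25      ]
0.15 [ 0.61494778 -0.19397579  0.25      ]
0.8 [ 0.65992386 -0.17256539  0.25      ]
1.571 [ 0.68362845 -0.1189088   0.25      ]
```

```bash
cat > lev.py <<'E'
from plan import *
PIV=np.array([.6056,-.1155]); YAW=-1.6015
def fp(a,r,n):  # finger centre for lever angle a, radius r, normal standoff n behind the lever
    q=np.array([r*np.cos(a)+n*np.sin(a), r*np.sin(a)-n*np.cos(a)])
    c,s=np.cos(YAW),np.sin(YAW); return PIV+[c*q[0]-s*q[1], s*q[0]+c*q[1]]
E
python3 - <<'E'
from lev import *
p=fp(.08,.062,.028); print(p)
go([p[0],p[1],.26],Rdown(1.534),8)
E
```

```text
[ 0.58068915 -0.17880442]
[-0.817, 0.368, 0.082, 0.0, 0.0, 0.0]
[-0.817, 0.368, 0.081, 0.0, 0.0, 0.0]
[-0.817, 0.368, 0.081, 0.0, 0.0, 0.0]
[-0.817, 0.368, 0.081, 0.0, 0.0, 0.0]
[-0.817, 0.368, 0.081, 0.0, 0.0, 0.0]
[-0.817, 0.368, 0.081, 0.0, 0.0, 0.0]
[-0.816, 0.368, 0.081, 0.0, 0.0, 0.0]
[-0.816, 0.369, 0.081, 0.0, 0.0, 0.0]
```

>>> move_arm:
  plan:
    - [-0.82,0.37,0.05,0,0,0]
    - [-0.82,0.37,0.05,0,0,0]
    - [-0.82,0.37,0.05,0,0,0]
    - [-0.82,0.37,0.05,0,0,0]

```text
clock: 20.2
position: [0.5479, -0.0973, 0.2701]
tool_rot: [-3.141, 0.002, 1.535]
force: [0.3, -0.1, -0.5]
grip_width: -0.0002
```

>>> move_arm:
  plan:
    - [-0.82,0.37,0.1,0,0,0]
    - [-0.82,0.37,0.1,0,0,0]
    - [-0.82,0.37,0.1,0,0,0]
    - [-0.82,0.37,0.1,0,0,0]
    - [0,0,0,0,0,0]

```text
clock: 20.7
position: [0.5815, -0.1826, 0.2596]
tool_rot: [-3.14, 0.003, 1.532]
force: [-0.7, 0.2, -0.6]
grip_width: -0.0
```

```bash
python3 - <<'E'
from lev import *
o=bot.observe(); print(o["position"],o["tool_rot"],o["force"],o["grip_width"])
p=fp(.08,.062,.028); go([p[0],p[1],.190],Rdown(1.534),1)
im=viewer.grab_frame("scene")[:,:,::-1]; crop(im,160,100,300,260,4,"s19.png")
im=viewer.grab_frame("wrist")[:,:,::-1]; cv2.imwrite("pics/w19.png",im)
E
```

```text
[ 0.58150976 -0.18263815  0.25960904] [-3.13992283e+00  2.90134827e-03  1.53155619e+00] [-0.69796199  0.17421737 -0.64757794] -5.427623618926696e-06
[0.16, -0.034, 2.784, -0.001, 0.001, -0.001]
```

View pics/s19.png

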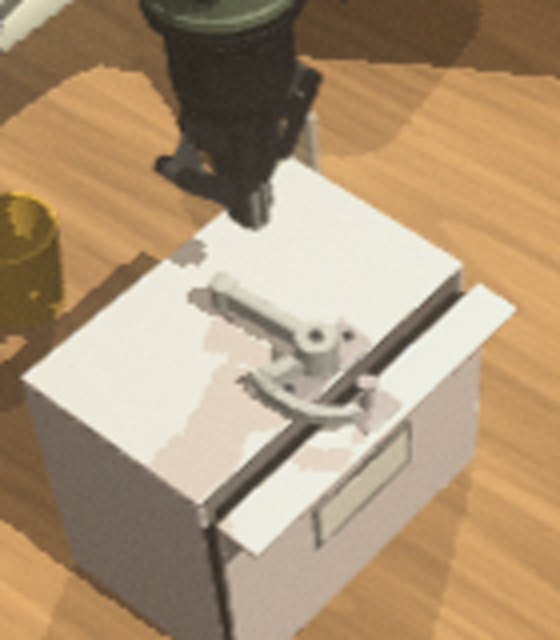

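View pics/w19.png

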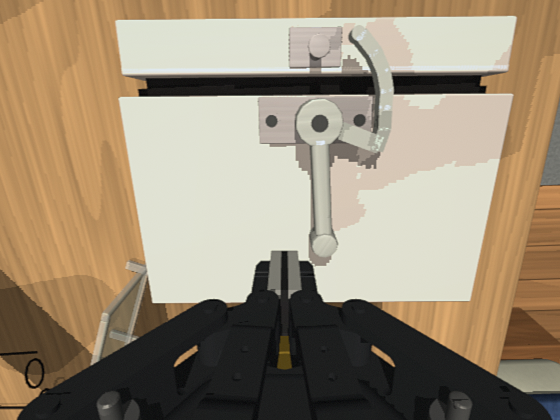

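>>> move_arm:
  plan:
    - [0.16,0,0.8,0,0,0]
    - [0,0,0.8,0,0,0]
    - [0,0,0.7,0,0,0]
    - [0,0,0.3,0,0,0]
    - [0,0,0.1,0,0,0]

```text
clock: 21.3
position: [0.5814, -0.1753, 0.1932]
tool_rot: [-3.141, 0.001, 1.535]
force: [0.3, 0.4, 0.6]
grip_width: 0.0
```

```bash
python3 - <<'E'
from lev import *
o=bot.observe(); print(o["position"],o["tool_rot"],o["force"],o["grip_width"])
im=viewer.grab_frame("wrist")[:,:,::-1]; cv2.imwrite("pics/w20.png",im)
R=Rn.from_euler('xyz',o["tool_rot"]); p0=o["position"]
for a in np.arange(.2,1.7,.1):
    p=fp(a,.062,.0175); d=R.inv().apply([p[0]-p0[0],p[1]-p0[1],.190-p0[2]])/.025; print(round(a,1),p.round(4),d.round(2)); p0=np.r_[p,.19]
E
```

```text
[ 0.58136961 -0.17526979  0.19315553] [-3.14094277e+00  1.17524407e-03  1.53514565e+00] [0.32761918 0.40525182 0.6190872 ] 3.9192095214373136e-05
0.2 [ 0.5988 -0.1796] [-0.15  0.7   0.13]
0.3 [ 0.6052 -0.1799] [-0.01  0.26 -0.  ]
0.4 [ 0.6117 -0.1796] [ 0.02  0.26 -0.  ]
0.5 [ 0.618  -0.1787] [ 0.05  0.25 -0.  ]
0.6 [ 0.6243 -0.1772] [ 0.07  0.25 -0.  ]
0.7 [ 0.6303 -0.175 ] [ 0.1   0.24 -0.  ]
0.8 [ 0.6362 -0.1722] [ 0.12  0.23 -0.  ]
0.9 [ 0.6417 -0.1689] [ 0.14  0.22 -0.  ]
1.0 [ 0.6468 -0.165 ] [ 0.16  0.2  -0.  ]
1.1 [ 0.6516 -0.1607] [ 0.18  0.18 -0.  ]
1.2 [ 0.6558 -0.1558] [ 0.2   0.16 -0.  ]
1.3 [ 0.6596 -0.1506] [ 0.21  0.14 -0.  ]
1.4 [ 0.6628 -0.1451] [ 0.23  0.12 -0.  ]
1.5 [ 0.6655 -0.1392] [ 0.24  0.1  -0.  ]
1.6 [ 0.6676 -0.1331] [ 0.25  0.07 -0.  ]
```

View pics/w20.png

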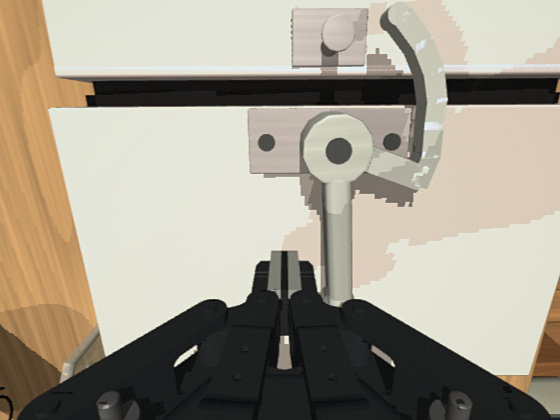

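>>> move_arm:
  plan:
    - [-0.15,0.35,0.1,0,0,0]
    - [0,0.35,0,0,0,0]
    - [-0.01,0.26,0,0,0,0]
    - [0.02,0.26,0,0,0,0]
    - [0.05,0.25,0,0,0,0]

```text
clock: 21.85
position: [0.6188, -0.1797, 0.1913]
tool_rot: [3.141, 0.002, 1.534]
force: [-2.9, 0.1, -0.0]
grip_width: -0.0001
```

```bash
python3 - <<'E'
from lev import *
o=bot.observe(); print(o["position"],o["tool_rot"],o["force"],o["grip_width"])
im=viewer.grab_frame("wrist")[:,:,::-1]; cv2.imwrite("pics/w21.png",im)
im=viewer.grab_frame("scene")[:,:,::-1]; crop(im,160,100,300,260,4,"s21.png")
E
```

```text
[ 0.61880241 -0.17972398  0.19133474] [3.14112748e+00 1.62944961e-03 1.53421509e+00] [-2.92474957  0.09845845 -0.01556495] -7.95960460175251e-05
```

View pics/w21.png

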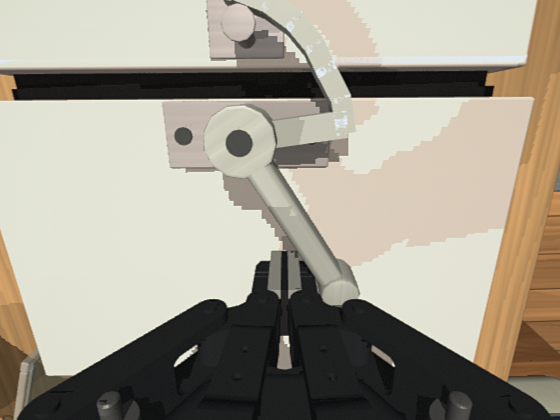

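View pics/s21.png

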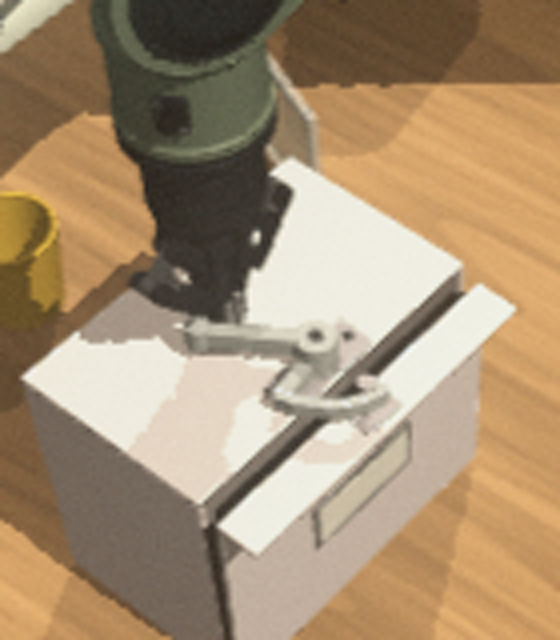

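The lever turns and the hook is passing in front of its post. Continuing along the arc.

>>> move_arm:
  plan:
    - [0.07,0.25,0,0,0,0]
    - [0.1,0.24,0,0,0,0]
    - [0.12,0.23,0,0,0,0]
    - [0.14,0.22,0,0,0,0]
    - [0.16,0.2,0,0,0,0]

```text
clock: 22.45
position: [0.6464, -0.1646, 0.1908]
tool_rot: [-3.139, -0.0, 1.535]
force: [-16.1, 7.6, 4.9]
grip_width: 0.0002
```

>>> move_arm:
  plan:
    - [0.18,0.18,0,0,0,0]
    - [0.2,0.16,0,0,0,0]
    - [0.21,0.14,0,0,0,0]

```text
clock: 22.75
position: [0.6584, -0.1512, 0.1905]
tool_rot: [-3.138, 0.001, 1.534]
force: [-12.7, -1.4, -0.4]
grip_width: -0.0001
```

```bash
python3 - <<'E'
from lev import *
o=bot.observe(); print(o["position"],o["tool_rot"],o["force"],o["grip_width"])
im=viewer.grab_frame("wrist")[:,:,::-1]; cv2.imwrite("pics/w22.png",im)
E
```

```text
[ 0.65837336 -0.15115849  0.19050593] [-3.13803202e+00  1.18614101e-03  1.53421861e+00] [-12.70106135  -1.44334989  -0.42188684] -0.00014503305513006225
```

View pics/w22.png

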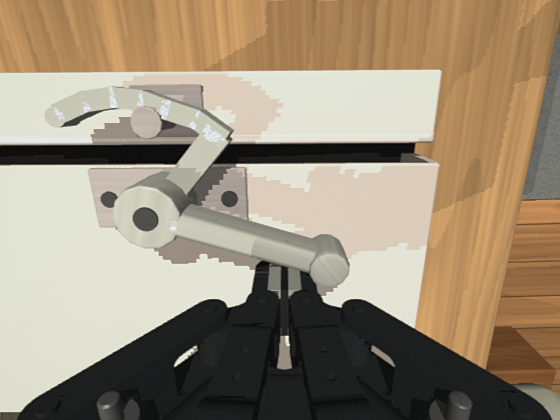

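```bash
python3 - <<'E'
from lev import *
o=bot.observe(); R=Rn.from_euler('xyz',o["tool_rot"]); p0=o["position"]
for a in (1.4,1.5,1.571,1.62,1.67):
    p=fp(a,.054,.0175); d=R.inv().apply([p[0]-p0[0],p[1]-p0[1],0])/.025; print(round(a,2),p.round(4),d.round(2)); p0=np.r_[p,.19]
E
```

```text
1.4 [ 0.655  -0.1435] [ 0.27 -0.18  0.  ]
1.5 [ 0.6575 -0.1384] [ 0.21  0.09 -0.  ]
1.57 [ 0.659  -0.1346] [ 0.15  0.05 -0.  ]
1.62 [ 0.6599 -0.132 ] [ 0.11  0.03 -0.  ]
1.67 [ 0.6607 -0.1293] [ 0.11  0.03 -0.  ]
```

>>> move_arm:
  plan:
    - [0.12,-0.25,0,0,0,0]
    - [0.18,0,0,0,0,0]
    - [0.15,0.04,0,0,0,0]
    - [0.1,0,0,0,0,0]
    - [0,0,0,0,0,0]

```text
clock: 23.3
position: [0.6555, -0.138, 0.1916]
tool_rot: [3.14, 0.002, 1.534]
force: [1.4, -3.3, -1.8]
grip_width: 0.0003
```

```bash
python3 - <<'E'
from lev import *
o=bot.observe(); print(o["position"],o["tool_rot"],o["force"],o["grip_width"])
im=viewer.grab_frame("wrist")[:,:,::-1]; cv2.imwrite("pics/w23.png",im)
E
```

```text
[ 0.65550314 -0.13795126  0.1915695 ] [3.13956402e+00 2.46728062e-03 1.53417051e+00] [ 1.37240409 -3.27277906 -1.82058189] 0.0003014639759854417
```

View pics/w23.png

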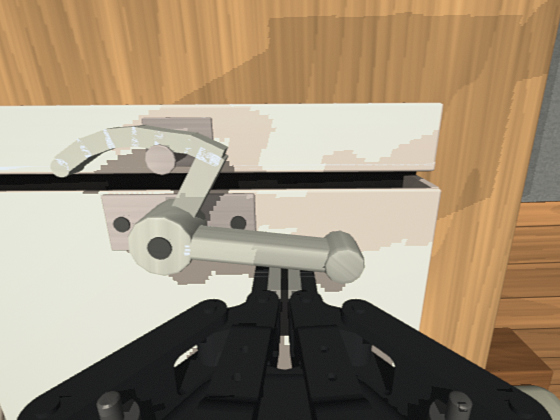

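>>> move_arm:
  plan:
    - [0.12,0,0,0,0,0]
    - [0.1,0,0,0,0,0]
    - [0,0,0,0,0,0]

```text
clock: 23.65
position: [0.6558, -0.1323, 0.1917]
tool_rot: [3.139, 0.002, 1.534]
force: [1.7, -3.9, 1.1]
grip_width: 0.0003
```

>>> move_arm:
  plan:
    - [0.08,0,0,0,0,0]
    - [0.08,0,0,0,0,0]
    - [0,0,0,0,0,0]

```text
clock: 23.95
position: [0.6558, -0.1311, 0.1918]
tool_rot: [3.139, 0.005, 1.532]
force: [4.3, -14.5, -1.5]
grip_width: -0.0
```

```bash
python3 - <<'E'
from lev import *
im=viewer.grab_frame("wrist")[:,:,::-1]; cv2.imwrite("pics/w24.png",im)
im=viewer.grab_frame("scene")[:,:,::-1]; crop(im,160,100,300,260,4,"s24.png")
E
```

```text
(no output)
```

View pics/w24.png

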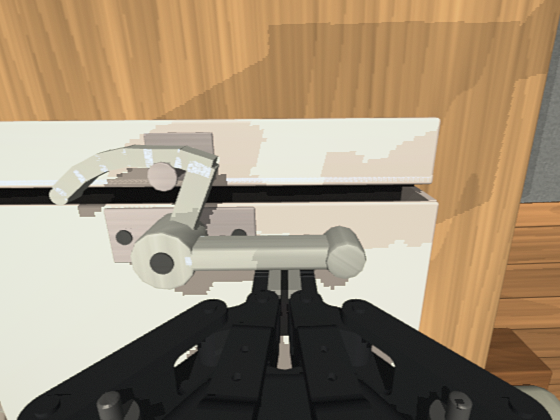

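View pics/s24.png

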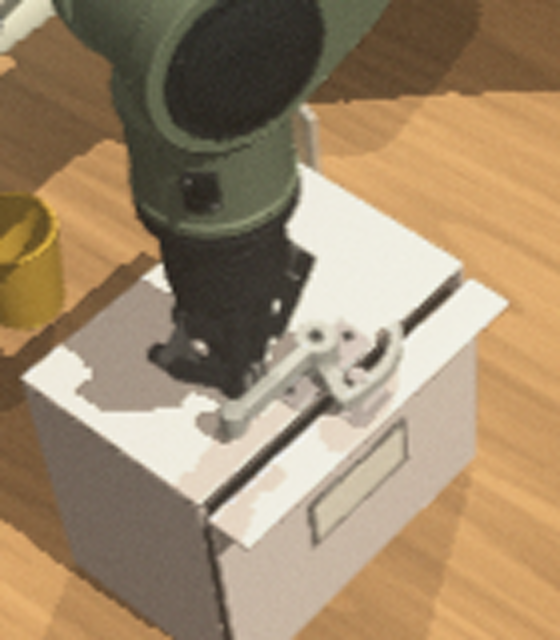

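>>> move_arm:
  plan:
    - [-0.2,0,0,0,0,0]
    - [-0.4,0,0,0,0,0]
    - [-0.1,0,-0.6,0,0,0]
    - [0,0,-1,0,0,0]
    - [0,0,-1,0,0,0]

```text
clock: 24.55
position: [0.6546, -0.1457, 0.2581]
tool_rot: [3.141, 0.001, 1.534]
force: [0.2, 0.7, 0.9]
grip_width: 0.0003
```

>>> move_arm:
  plan:
    - [0,-0.3,-1,0,0,0]
    - [0,-0.8,-1,0,0,0]
    - [0,-1,-1,0,0,0]
    - [0.5,-1,-0.5,0,0,0]
    - [1,-1,0,0,0,0]

```text
clock: 25.05
position: [0.5529, -0.1057, 0.3466]
tool_rot: [3.137, 0.002, 1.531]
force: [0.4, 0.2, -0.4]
grip_width: -0.0001
```

>>> move_arm:
  plan:
    - [1,-0.5,0,0,0,0]
    - [1,0,0,0,0,0]
    - [1,0,0,0,0,0]
    - [1,0,0,0,0,0]
    - [1,0,0,0,0,0]

```text
clock: 25.55
position: [0.5455, 0.0221, 0.3448]
tool_rot: [3.14, 0.001, 1.534]
force: [-0.5, -0.5, -0.3]
grip_width: 0.0001
```

>>> move_arm:
  plan:
    - [1,0,0,0,0,0]
    - [1,0,0,0,0,0]
    - [1,0,0,0,0,0]
    - [1,0,0,0,0,0]
    - [0,0,0,0,0,0]

```text
clock: 26.05
position: [0.5489, 0.1246, 0.3441]
tool_rot: [3.141, -0.0, 1.539]
force: [0.4, -0.8, 0.1]
grip_width: 0.0002
```

```bash
python3 - <<'E'
from lev import *
o=bot.observe(); print(o["position"],o["force"],o["grip_width"],o["clock"])
im=viewer.grab_frame("top")[:,:,::-1]; cv2.imwrite("pics/t25f.png",im); crop(im,260,120,370,250,6,"t25.png")
im=viewer.grab_frame("scene")[:,:,::-1]; cv2.imwrite("pics/s25.png",im)
E
```

```text
[0.54894909 0.1246423  0.34406211] [ 0.4281457  -0.82238359  0.14420833] 0.00017362674478920144 26.05
```

View pics/t25.png

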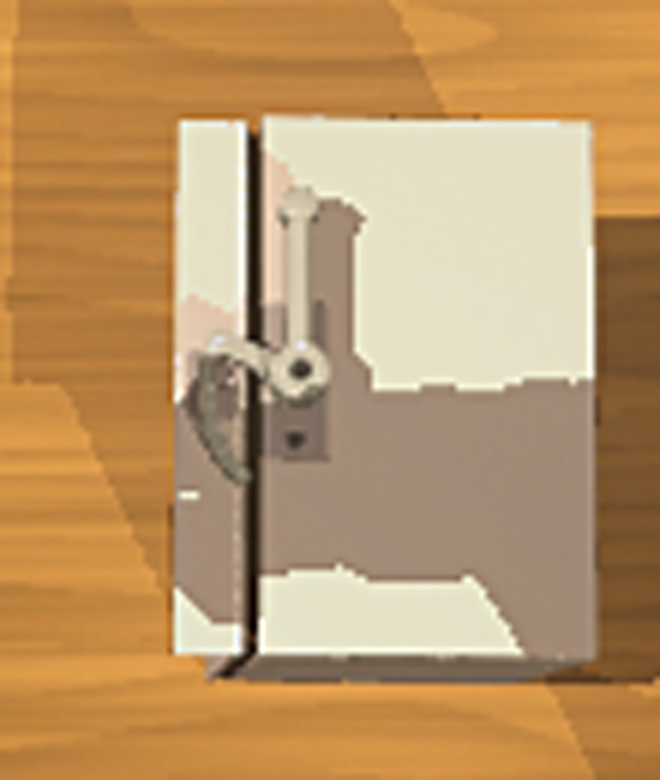

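View pics/s25.png

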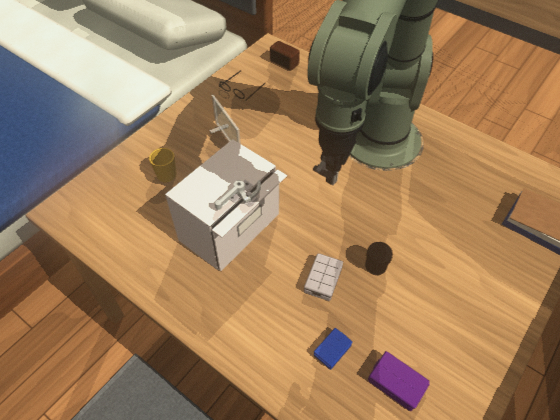

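```bash
python3 - <<'E'
from lev import *
ct=viewer.camera_info("top")
P=back(ct,np.array([[300,203],[300,370]])/6.+[260,120],.25); d=P[0]-P[1]
print(P, "latch", np.arctan2(d[1],d[0])-YAW, np.linalg.norm(d))
print(workorder.job_done())
E
```

```text
[[ 0.68363863 -0.11682757  0.25      ]
 [ 0.60440335 -0.1146353   0.25      ]] latch 1.5738390969097928 0.07926559725268043
the job is handed in; nothing more can be done
None
```

The steel pill box is in the organizer bin, the bin is shut, and the latch is turned its full quarter turn. I handed the job in at about 26 s; no verdict came back. I took the smaller of the two steel boxes, which measured about 88 × 58 mm.

**Placing the box:** I lowered it along the leaning axis of the bin until it touched the floor, eased off the pressure, and let go. The camera views afterwards showed it flat on the floor against the front panel, about 37 mm off the bin's middle line.

**Shutting and latching:** I pushed the lip until the bin pressed on its seal at about 20 N. Then I swept the lever to its stop at about 14 N and backed the arm clear.

**Last checks:**
- **Latch:** it measured about 1.57 rad in the top image.
- **Bin:** the lip moved in about 7 mm from where it rested on the seal, and the remaining gap is about 6.6 mm. A fully closed bin should leave about 6 mm.
- **Bystanders:** the jar, cup and magnifier look undisturbed in the final picture; I did not measure them.
- **Arm:** its force reading was about zero and it touches nothing.
- **Pill box after closing:** the shut bin hides it, so its final position was not seen after the bin was tipped shut.

**What disagreed:**
- **Fingertips:** they sit about 40 mm behind the reported tool point, although the description puts them at that point. My first grasp therefore closed above the lid without touching it, and I corrected for the offset.
- **Organizer position:** the first estimate from the fixed cameras was about 4 mm off the wrist camera's, so I refined it before placing the box.
- **Bin on release:** it sank slightly, from about 0.70 to 0.65 rad, as the box was let go and the gripper withdrew.

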